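# Change over the specimens on the sloping viewing stand

### The job

Swap the two mounted specimens: put the egg where the crystal stands now, and the crystal on the sloping viewing stand in the egg's place, flat on the slope and down at its V-shaped stop (touching it, or within a few millimetres). Use the empty rubber pad to set one of them down upright on the way; each must stand upright and wholly on its pad, the empty pad must end empty again, and neither specimen may be tipped over. Leave the other things on the table as they are.

Things in the scene. Friction and masses are not known exactly. Their poses are not given: they have to be found in the camera images.
- egg_mid (a point): a turned bare-metal puck, a cylinder 52 mm in diameter and 44 mm tall, carrying a drab brown egg-shaped fossil, 34 mm wide, that makes it 78 mm tall in all. The puck's plain side is where to grip. Loose, about 0.13 to 0.25 kg. This point is on the puck's axis, 30 mm above its flat underside; z runs up the axis, away from the underside. Starts on the sloping plate, leaning with it.
- crystal_mid (a point): a turned bare-metal puck, a cylinder 52 mm in diameter and 44 mm tall, carrying a pale cluster of pointed crystals, under 46 mm across, that makes it 77 mm tall in all. The puck's plain side is where to grip. Loose, about 0.13 to 0.25 kg. This point is on the puck's axis, 30 mm above its flat underside; z runs up the axis, away from the underside. Starts upright on the occupied pad.
- seat (a point): where the centre of a seated puck's underside belongs, on the upper face of a fixed steel plate (88 mm wide, 92 mm long) that slopes 35 degrees and faces up and roughly to the right (-y side); 55 mm above the table. z: out of the plate, square to it; x: up the slope; y: level across. A V stop (two walls 8 mm high, 20 mm long, at 45 degrees) catches a puck about 6 mm further down-slope; elsewhere the plate is open.
- stand: the viewing stand that carries the sloping plate, fixed; origin on the table below the seat point, x horizontal to the up-slope side, z up. A lamp head (50 x 60 x 18 mm in x, y, z), lower face 195 mm up, hangs over the plate with its centre at x = 20 mm, from a thin post at x = 88 mm. It bars a gripper coming straight down on the seat; along the plate's z there is room.
- pad_taken_top (a point): a flat round black rubber pad, 96 mm in diameter and 4 mm thick, fixed on the table. This point is the centre of its top face, z up. The pad on which the crystal specimen stands at the start, and where the egg must end.
- pad_free_top (a point): a flat round black rubber pad, 96 mm in diameter and 4 mm thick, fixed on the table. This point is the centre of its top face, z up. The pad that is empty at the start: the free third place.
- dish: bystander: open clear round dish, 84 mm across, 16 mm tall; origin under its centre
- vial: bystander: clear small jar with white cap, 28 mm across, 50 mm tall, upright; origin under its centre
- slide_box: bystander: cardboard box with grey lid, 80 x 52 x 34 mm (x, y, z); origin under its centre
- tweezers: bystander: steel tweezers lying flat, 120 mm long (own x), 16 mm wide, 7 mm high; origin under the centre
- mouse: bystander: black computer mouse, 100 x 58 x 30 mm (x, y, z); origin under its centre
- dropper: bystander: brown glass bottle with black cap, 36 mm across, 80 mm tall, upright; origin under its centre
- cup: bystander: small white open cup, 60 mm across, 45 mm tall; origin under its centre
There are look-alikes about, which are no part of the job. What is shaped like the part that bears crystal_mid but red is not meant. What is shaped like the part that bears pad_taken_top but turquoise is not meant.

How it is judged:
By the outcome, as a careful person would: the job done as asked, in the order asked, and still so for the second after the job is handed in, with the robot touching nothing.
It also fails if it takes over 69 s, if anything falls off the work surface, if the arm or the gripper's body presses on something with over 40 N, if the wrist force passes 120 N, or if a joint passes its speed limit or range.

### The arm

A 6-joint arm with a two-finger parallel gripper is mounted at the origin on the work surface. World frame = base frame: x ahead of the robot, y to its left, z up, the work surface at z = 0. Lengths are in mm, angles in degrees, forces in N, time in s.
With the tool pointing down it reaches from about 350 to 850 mm from the base axis. Payload 8.1 kg.
Tool frame: the origin (TCP) lies at the very end of the fingers, on their centre line; the grasp point (between the pads) lies 19 mm behind it (r.grip_depth is the distance from the TCP to the grasp point, in mm); z points along the fingers, y is the direction in which the jaws open and shut (so a half turn about z gives the same grasp; the last joint's range is limited). The gripper opens to 85 mm and grips with 20 to 120 N. Pads are 22 mm wide; open, the fingers measure 114 mm over their backs; the gripper's body (76 mm by 85 mm) begins 54 mm behind the grasp point. The pads swing forward as they close: fully open they stand 13 mm farther back than shut.
Start: joints at [-77.372, 7.471, 85.268, -0, 87.261, -4.893], TCP at [180.654, -572.162, 231.292] pointing down, gripper open.
Joint ranges: [-169.43, 169.43], [-51.17, 129.36], [1.28, 143.12], [-76.62, 256.62], [0, 156.53], [-152.29, 152.29]. Speed limits (degrees/s): [136.94, 136.94, 159.86, 180, 180, 180].

### API

Orientations are given as [roll, pitch, yaw] about the fixed x, y, z axes, in that order (R = Rz(yaw) Ry(pitch) Rx(roll)).
In Python, from bench import status, viewer, hand_in, r gives the robot as it stands.
- The arm moves only by the shell command python3 -m crank 'ROWS' [OPENING] [FORCE]. ROWS is a JSON object of lists of equal length, an entry for each row: "slide": the shift along the tool's x, y, z in m, a list of three; "twist": the turn about the tool's z in rad. A call has 1 to 8 rows; each row shifts and turns the commanded pose from where the row before left it, along the tool's axes as they then stand; what a row does not reach is not made up. A row lasts 1/10 s, in which the tool goes at most 50 mm and 8.59 degrees, less where a joint would pass 70% of its speed; a pose out of reach is approached as far as the arm can. A call with a gripper value outside its range is refused whole. OPENING is the closure, from 0 (fully open) to 1 (shut), set as the call begins (- or left out, the last holds). The fingers move at their own pace and stop on an object; FORCE is the grip in N (left out, the last holds). Time passes only in rows, so rows that do not move let the fingers close. It gives the time, the measured TCP pose, the force and the opening at its end, in the units of the state.
- status.sense(): the state, without advancing time (a new reading comes with each control period).
- viewer.snapshot(name): name is "scene" or "top" or "wrist"; returns a dict with "img" (384x512x3 uint8, red, green, blue), "fx", "fy", "cx", "cy" (pixels), "k1" (the pictures are not rectified: a ray, as slopes to the right and down, at radius r is drawn at 1 + k1 r^2 times it, then the intrinsics apply), "R" (3x3) and "t" (3): a world point X has camera coordinates R X + t; the wrist camera has in their place "hand_eye" (4x4, takes a point from camera to tool coordinates, whose origin is the TCP and whose axes are the flange's). Camera axes: x right, y down, z forward; pixel columns grow to the right and rows downward; lengths in mm; the calibration is good to about 2 mm. A picture is of the moment at which its call begins: read the wrist's pose just before it. There is no depth.
- hand_in(): hands the job in, once; it reports no verdict.
The state is a dict: "time": time; "joint_pos": joint angles; "qd": joint speeds; "joint_efforts": joint torques, N m; "tool_pos": TCP position; "tcp_rot": TCP orientation; "ft_force": force on the tool from outside, world axes, zero at the start; "wrist_torque": the same for the moment, N m; "finger_gap": finger opening in mm.
Only numpy, scipy, OpenCV 4.12 (cv2) and the standard library are available. Lean on these libraries where they do the work, as an engineer would, in place of code of your own. Each camera call takes 0.05 s, during which the arm holds its last target.

## Working session

There is one attempt and no reset: what is moved stays moved. The work goes in short steps, Python scripts to look and compute and a shell command to move; the robot and the scene stay as the last step left them, time stands still between calls to the robot, and variables do not carry over. Pictures are saved under pics/ and viewed, and the job is handed in when it is done.

```bash
ls; mkdir -p pics; python3 - <<'E'
from bench import status, viewer, r
import cv2
print(status.sense()); print(r, [a for a in dir(r) if a[0]!='_'])
for n in("scene","top","wrist"):
    s=viewer.snapshot(n); cv2.imwrite(f"pics/{n}0.png",s["img"][:,:,::-1])
    import numpy as np, pickle
    pickle.dump(s,open(f"{n}0.pkl","wb"))
    print({k:v for k,v in s.items() if k!="img"})
E
```

```text
pics
{'time': 0.0, 'joint_pos': array([-7.73734631e+01,  7.51618457e+00,  8.53292110e+01, -1.17624996e-03,
        8.72595696e+01, -4.89225565e+00]), 'qd': array([ 0.00721972,  0.13616351, -0.00370775, -0.12726867, -0.02074941,
        0.07178559]), 'joint_efforts': array([ 1.19201059e-04, -5.69387698e+01, -5.00551915e+01, -1.84268420e-04,
        1.46022663e-02,  5.20218885e-05]), 'tool_pos': array([ 180.51528836, -571.63701373,  230.23384184]), 'tcp_rot': array([-1.79895317e+02, -7.78114264e-03,  1.75188428e+01]), 'ft_force': array([-0.00285965,  0.85578563, -0.10210638]), 'wrist_torque': array([-0.01669716,  0.07038127, -0.02815516]), 'finger_gap': 85.54984626886787}
<Robot object at 0x7fc96660ba10> ['PlanningError', 'grip_depth']
{'fx': 463.5505100265677, 'fy': 463.5505100265677, 'cx': 261.83539650776976, 'cy': 189.58547934746187, 'k1': -0.052249838339860064, 'R': array([[ 0.26154644,  0.96518344, -0.00379253],
       [ 0.60616475, -0.16731439, -0.77754112],
       [-0.75110436,  0.20106421, -0.62882066]]), 't': array([-174.80894769, -287.62908876, 1605.8750065 ])}
{'fx': 411.1451959315939, 'fy': 411.1451959315939, 'cx': 261.090997208152, 'cy': 190.0872257359907, 'k1': -0.12416932822632826, 'R': array([[-0.01554683, -0.99951341,  0.02704139],
       [-0.99085878,  0.0117764 , -0.13438819],
       [ 0.13400435, -0.02888351, -0.99055973]]), 't': array([ 10.17220882, 566.14616686, 973.74328671])}
{'fx': 304.40130963205365, 'fy': 304.40130963205365, 'cx': 259.4170817040044, 'cy': 191.34305973517266, 'k1': -0.030516856041933105, 'hand_eye': array([[ 3.75193662e-04, -9.53321260e-01, -3.01957671e-01,
         7.61996689e+01],
       [ 9.99999849e-01,  4.78862690e-04, -2.69297274e-04,
        -1.58669241e+00],
       [ 4.01323079e-04, -3.01957524e-01,  9.53321296e-01,
        -1.41602186e+02],
       [ 0.00000000e+00,  0.00000000e+00,  0.00000000e+00,
         1.00000000e+00]])}
```

View pics/scene0.png

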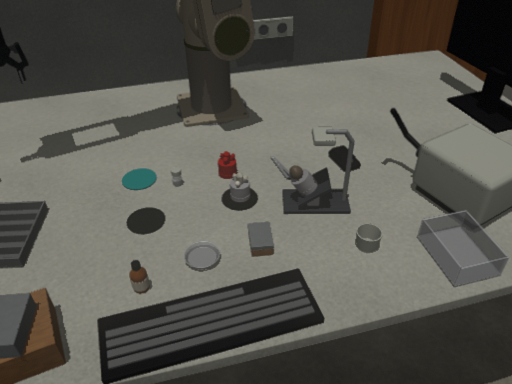

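View pics/top0.png

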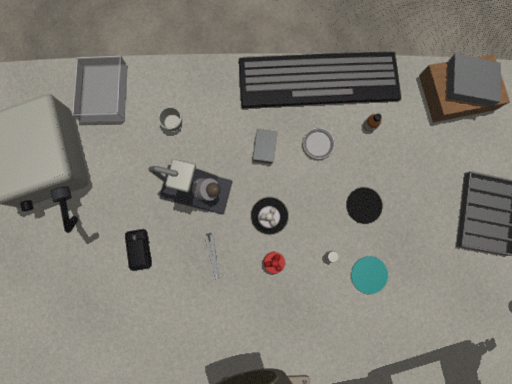

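View pics/wrist0.png

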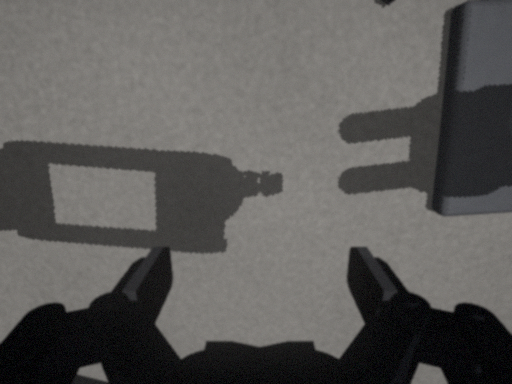

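Candidates (top picture):
- **Crystal pucks:** white at (269,216) on a black pad, and red at (274,263). The white one is meant, because the red one is the named look-alike.
- **Flat discs:** black with crystal at (270,215), empty black at (365,205), and turquoise at (370,275). The two black ones are meant.
- **Egg:** on the stand at about (207,189).

I'll confirm these in an enlarged crop.

```bash
cat > h.py <<'E'
import numpy as np, cv2, pickle
from scipy.spatial.transform import Rotation as Ro
def K(s): return np.array([[s["fx"],0,s["cx"]],[0,s["fy"],s["cy"]],[0,0,1.]])
def D(s): return np.array([s["k1"],0,0,0,0.])
def pose(st):
    T=np.eye(4); T[:3,:3]=Ro.from_euler('xyz',st["tcp_rot"],degrees=True).as_matrix(); T[:3,3]=st["tool_pos"]; return T
def ext(s,T=None):
    if "R" in s: return np.array(s["R"]),np.array(s["t"])
    C=T@np.array(s["hand_eye"]); R=C[:3,:3].T; return R,-R@C[:3,3]
def ray(s,px,T=None):
    R,t=ext(s,T)
    u=cv2.undistortPoints(np.array(px,float).reshape(-1,1,2),K(s),D(s)).reshape(-1,2)
    d=np.c_[u,np.ones(len(u))]@R; return -R.T@t,d/np.linalg.norm(d,axis=1)[:,None]
def onz(s,px,z,T=None):
    o,d=ray(s,px,T); return o+d*((z-o[2])/d[:,2])[:,None]
def proj(s,X,T=None):
    R,t=ext(s,T); return cv2.projectPoints(np.array(X,float).reshape(-1,1,3),cv2.Rodrigues(R)[0],t,K(s),D(s))[0].reshape(-1,2)
def tri(rays):
    A=0;b=0
    for o,d in rays:
        d=np.ravel(d);P=np.eye(3)-np.outer(d,d);A=A+P;b=b+P@o
    return np.linalg.solve(A,b)
def crop(s,x0,y0,x1,y1,f,name):
    cv2.imwrite(name,cv2.resize(s["img"][y0:y1,x0:x1,::-1],None,fx=f,fy=f,interpolation=cv2.INTER_CUBIC))
def load(n): return pickle.load(open(n,"rb"))
E
python3 - <<'E'
from h import *
t=load("top0.pkl");s=load("scene0.pkl")
crop(t,145,145,305,265,5,"pics/tc.png"); crop(s,210,120,370,240,5,"pics/sc.png")
for n,im in(("top",t),("scene",s)):
    g=im["img"].max(2); m=(g<50).astype(np.uint8)
    for c in cv2.findContours(m,cv2.RETR_EXTERNAL,cv2.CHAIN_APPROX_NONE)[0]:
        if 300<cv2.contourArea(c)<3000 and len(c)>5:
            e=cv2.fitEllipse(c); print(n,np.round(e[0],1),np.round(e[1],1),cv2.contourArea(c),onz(im,e[0],4).round(1))
E
```

```text
top [253.1 377.5] [12.3 57.5] 479.5 [[106.2  28.2   4. ]]
top [137.8 249.5] [23.7 44.8] 778.5 [[423.9 313.4   4. ]]
top [269.1 215.4] [34.9 35.1] 961.5 [[506.  -17.8   4. ]]
top [363.9 205.1] [33.7 34.7] 917.0 [[ 528.8 -262.3    4. ]]
top [ 65.1 206.7] [19.4 43.3] 307.0 [[533.6 506.8   4. ]]
top [416.7 117.2] [57.9 91.9] 339.5 [[ 764.3 -421.7    4. ]]
scene [ 24.6 328.2] [11.4 69.7] 536.0 [[ 790.5 -522.1    4. ]]
scene [145.5 220.4] [23.8 36.9] 688.0 [[ 533.4 -263.3    4. ]]
scene [ 31.2 238.6] [ 6.3 90.3] 340.0 [[ 526.1 -536.6    4. ]]
scene [239.3 198.1] [21.3 31.6] 301.5 [[511.3 -18.6   4. ]]
scene [320.2 199.8] [15.8 41.6] 388.5 [[574.3 183.4   4. ]]
scene [231.8  35.5] [33.7 39.8] 1051.0 [[-632.8  209.2    4. ]]
scene [223.    5.7] [13.4 34.7] 307.0 [[-1074.8   256.9     4. ]]
```

View pics/tc.png

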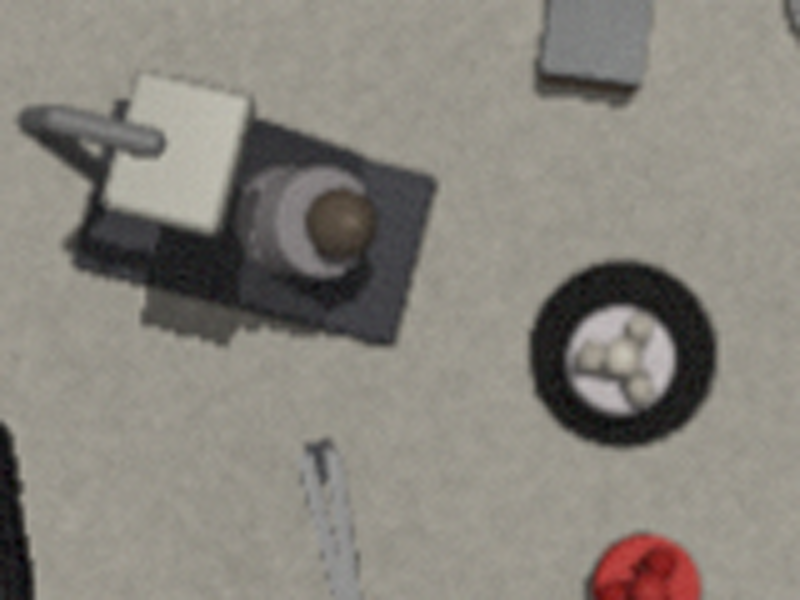

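View pics/sc.png

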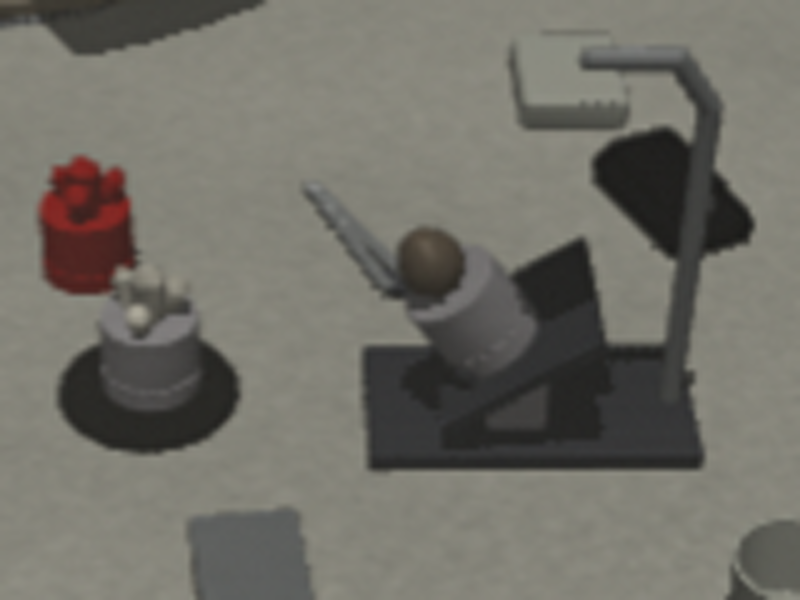

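The white crystal, its black pad and the egg on the plate are confirmed at crop pixels (622,355), (622,352) and (340,225). The listed moves only turn the tool about its own z, but this grasp needs a 35° tilt. I'll check the tool's usage text.

The documented command has no tilt. It does say that a pose out of reach is "approached as far as the arm can", and that what isn't reached is not made up. I'll test in free space, clear of everything, whether the arm's reach limit can tilt the tool.

```bash
python3 -m crank '{"slide":[[-0.028,-0.040,0],[-0.028,-0.040,0],[-0.028,-0.040,0],[-0.028,-0.040,0],[-0.028,-0.040,0],[-0.028,-0.040,0],[-0.028,-0.040,0]],"twist":[0,0,0,0,0,0,0]}'
python3 -c "
from bench import status;print(status.sense()['joint_pos'])"
```

```text
time: 0.85
tool_pos: [-91.5, -362.7, 231.1]
tcp_rot: [180.0, 0.0, 17.6]
ft_force: [-2.3, -1.1, 0.0]
finger_gap: 85.6
[-1.12018630e+02 -3.00448638e+01  1.17993634e+02 -8.31947322e-03
  9.20375674e+01 -3.95840974e+01]
```

```bash
python3 -m crank '{"slide":[[0.025,-0.042,0],[0.025,-0.042,0],[0.025,-0.042,0]],"twist":[0,0,0]}'
python3 -c "
from bench import status;print(status.sense()['joint_pos'])"
```

```text
time: 1.15
tool_pos: [-64.7, -250.8, 232.1]
tcp_rot: [-178.3, -1.2, 17.4]
ft_force: [0.0, -1.2, 1.6]
finger_gap: 85.5
[-115.41174589  -51.18495438  129.97496367   -0.32151744  103.24982322
  -42.91177189]
```

Joint 2 has reached its limit (-51.17°) and the tool has begun to tilt, about 2° so far. I'll continue.

```bash
python3 -m crank '{"slide":[[0.025,-0.042,0],[0.025,-0.042,0],[0.025,-0.042,0]],"twist":[0,0,0]}'
python3 -c "
from bench import status;print(status.sense()['joint_pos'])"
```

```text
time: 1.45
tool_pos: [-59.2, -213.7, 254.9]
tcp_rot: [-173.5, -4.1, 17.3]
ft_force: [0.9, -0.8, -0.3]
finger_gap: 85.4
[-116.32330135  -51.11909431  127.89072922   -1.59988367  110.72726788
  -44.30352683]
```

```bash
python3 -m crank '{"slide":[[-0.025,0.042,0],[-0.025,0.042,0]],"twist":[0,0]}'
python3 - <<'E'
from bench import status
from h import *
s=status.sense();print(s['joint_pos'].round(2));T=pose(s);print(T.round(3))
z=T[:3,2];print(np.degrees(np.arccos(-z[2])),np.degrees(np.arctan2(z[1],z[0])))
E
```

```text
time: 1.65
tool_pos: [-81.8, -308.3, 244.9]
tcp_rot: [-174.0, -3.7, 17.3]
ft_force: [-0.2, 0.9, 1.2]
finger_gap: 85.4
[-112.89  -32.08  118.19   -1.07  100.88  -40.5 ]
[[ 9.53000e-01  3.02000e-01  3.10000e-02 -8.18150e+01]
 [ 2.96000e-01 -9.48000e-01  1.19000e-01 -3.08312e+02]
 [ 6.50000e-02 -1.05000e-01 -9.92000e-01  2.44890e+02]
 [ 0.00000e+00  0.00000e+00  0.00000e+00  1.00000e+00]]
7.074228004271292 75.64826381619505
```

The tilt persists: 7.1° towards yaw 75.6°, which is close to the stand's up-slope direction. So the reach limit gives me a usable tilt. Next I need the exact stand, pad and puck poses.

```bash
python3 - <<'E'
from h import *
t=load("top0.pkl");s=load("scene0.pkl")
tc=lambda p:(145+(p[0]+.5)/5-.5,145+(p[1]+.5)/5-.5); sc=lambda p:(210+(p[0]+.5)/5-.5,120+(p[1]+.5)/5-.5)
def both(a,b,n):
    ra=ray(t,[tc(a)]);rb=ray(s,[sc(b)]);X=tri([ra,rb]);print(n,X.round(1),"res",np.round(proj(t,[X])[0]-tc(a),1),np.round(proj(s,[X])[0]-sc(b),1));return X
A=both((435,180),(370,457),"base +x-y");B=both((395,343),(362,348),"base -x-y")
E=both((340,225),(430,260),"egg");C=both((622,352),(150,285),"cryst")
L1=both((160,142),(585,57),"arm tip"); P=both((38,118),(707,100),"elbow")
for a,b in((A,B),): 
    d=a-b;print("across yaw",np.degrees(np.arctan2(d[1],d[0])),"-> up-slope",np.degrees(np.arctan2(d[1],d[0]))+90,np.linalg.norm(d))
d=P-L1;print(np.degrees(np.arctan2(d[1],d[0])))
# lamp head corners on z=213 plane
q=onz(t,[tc(p) for p in((138,74),(253,98),(215,232),(103,208))],213);print(q.round(1))
for i in range(4):
    d=q[(i+1)%4]-q[i];print(np.degrees(np.arctan2(d[1],d[0])).round(1),np.linalg.norm(d).round(1))
c=q.mean(0);print("lamp c",c)
u=np.array([np.cos(np.radians(76)),np.sin(np.radians(76))]);print("stand origin ~",c[:2]-20*u)
e=onz(t,[tc(p) for p in((435,180),(395,343),(75,262))],10);print(e.round(1))
E
```

```text
base +x-y [595.5  76.3   8.4] res [-0.1 -0. ] [-0.1  0. ]
base -x-y [512.8  97.2  10.2] res [-0.2 -0.1] [-0.2  0. ]
egg [560.4 116.1  99.2] res [-0. -0.] [-0.  0.]
cryst [502.5 -14.1  67.5] res [-0.2 -0. ] [-0.2  0. ]
arm tip [579.3 179.5 217.2] res [-0.3 -0.1] [-0.3  0.1]
elbow [594.7 236.1 193.4] res [-0.6 -0.2] [-0.6  0.1]
across yaw -14.130735074295089 -> up-slope 75.86926492570491 85.31170661866709
74.74260363690739
[[608.3 189.1 213. ]
 [597.7 141.6 213. ]
 [542.5 156.7 213. ]
 [552.9 202.6 213. ]]
-102.7 48.7
164.7 57.2
77.2 47.1
-13.6 57.1
lamp c [575.33444455 172.5080577  213.        ]
stand origin ~ [570.49600664 153.10214318]
[[595.2  76.   10. ]
 [512.7  96.6  10. ]
 [555.5 258.4  10. ]]
```

```bash
python3 - <<'E'
from h import *
t=load("top0.pkl")
# lamp head: bright pixels region; robust box
x0,y0=160,155; im=t["img"][y0:y0+45,x0:x0+45]
m=(im.min(2)>150).astype(np.uint8); m=cv2.morphologyEx(m,1*cv2.MORPH_OPEN,np.ones((3,3),np.uint8))
c=max(cv2.findContours(m,0,1)[0],key=cv2.contourArea); r=cv2.minAreaRect(c);b=cv2.boxPoints(r)+[x0,y0];print(r,b)
q=onz(t,b,213)
for i in range(4):
    d=q[(i+1)%4]-q[i];print(np.degrees(np.arctan2(d[1],d[0])).round(1),np.linalg.norm(d).round(1))
print(q.mean(0))
E
```

```text
((19.958454132080078, 19.349573135375977), (21.41151237487793, 26.710861206054688), 15.52410888671875) [[166.06876755 184.35243988]
 [173.21776581 158.61604691]
 [193.84814072 164.34670639]
 [186.69914246 190.08309937]]
-14.5 55.1
-106.4 44.5
165.1 54.9
73.8 44.1
[577.09067447 172.71514839 213.        ]
```

```bash
cat >> h.py <<'E'
def tilt(T):
    z=T[:3,2]; return np.degrees(np.arccos(-z[2])),np.degrees(np.arctan2(z[1],z[0]))
def plan(way,tw=0,step=48,T=None):
    """world waypoints (TCP) -> rounded slide rows (m); twist spread over first rows"""
    from bench import status
    if T is None:
        T=pose(status.sense())
    print("tilt",np.round(tilt(T),2),"yawx",round(np.degrees(np.arctan2(T[1,0],T[0,0])),1),"pos",T[:3,3].round(1))
    for w in way:
        w=np.array(w,float); d=w-T[:3,3]; n=max(1,int(np.ceil(np.linalg.norm(d)/step))); out=[];k=0
        for i in range(n):
            a=max(-.145,min(.145,tw)); tw-=a
            sl=np.round(T[:3,:3].T@((w-T[:3,3])/(n-i))/1000,4); out.append(f"{sl.tolist()}|{a:.3f}")
            T=T.copy(); T[:3,3]+=T[:3,:3]@sl*1000; T[:3,:3]=T[:3,:3]@Ro.from_euler('z',a).as_matrix()
        print(n,"rows ->",w.round(1)); 
        print("  ",out[0] if len(set(out))==1 else out)
    if abs(tw)>1e-3: print("left twist",tw)
    return T
E
python3 - <<'E'
from h import *
plan([[300,-300,230],[450,-60,200]],-1.02)
E
```

```text
tilt [ 7.07 75.65] yawx 17.3 pos [ -81.8 -308.3  244.9]
8 rows -> [ 300. -300.  230.]
   ['[0.0457, 0.0136, 0.0034]|-0.145', '[0.0432, 0.0201, 0.0034]|-0.145', '[0.0399, 0.0261, 0.0034]|-0.145', '[0.0357, 0.0316, 0.0034]|-0.145', '[0.0307, 0.0364, 0.0035]|-0.145', '[0.0251, 0.0405, 0.0034]|-0.145', '[0.0191, 0.0437, 0.0035]|-0.145', '[0.0125, 0.0459, 0.0034]|-0.005']
6 rows -> [450. -60. 200.]
   ['[0.0439, 0.0145, 0.0105]|0.000', '[0.0439, 0.0145, 0.0105]|0.000', '[0.0439, 0.0145, 0.0105]|0.000', '[0.044, 0.0145, 0.0105]|0.000', '[0.0439, 0.0145, 0.0105]|0.000', '[0.044, 0.0145, 0.0105]|0.000']
```

```bash
python3 -m crank '{"slide":[[0.0457,0.0136,0.0034],[0.0432,0.0201,0.0034],[0.04,0.026,0.0034],[0.0357,0.0316,0.0034],[0.0307,0.0364,0.0034],[0.025,0.0405,0.0034],[0.019,0.0437,0.0034],[0.0125,0.046,0.0034]],"twist":[-0.145,-0.145,-0.145,-0.145,-0.145,-0.145,-0.145,-0.005]}'
python3 -m crank '{"slide":[[0.044,0.0145,0.0105],[0.044,0.0145,0.0105],[0.044,0.0145,0.0105],[0.044,0.0145,0.0105],[0.044,0.0145,0.0105],[0.044,0.0145,0.0105]],"twist":[0,0,0,0,0,0]}'
python3 - <<'E'
from h import *
from bench import status,viewer
st=status.sense();T=pose(st);s=viewer.snapshot("wrist");s["T"]=T
pickle.dump(s,open("w1.pkl","wb"));cv2.imwrite("pics/w1.png",s["img"][:,:,::-1])
print(tilt(T),T[:3,3],st["tcp_rot"],st["joint_pos"].round(1))
print(proj(s,[[504,-17,4],[504,-17,48],[528.8,-262,4],[570,153,55]],T))
E
```

```text
time: 2.45
tool_pos: [302.9, -296.9, 229.4]
tcp_rot: [179.8, -7.5, 76.3]
ft_force: [-0.3, -2.0, 0.1]
finger_gap: 85.7
time: 3.05
tool_pos: [451.4, -54.9, 201.6]
tcp_rot: [179.9, -7.5, 76.0]
ft_force: [1.0, -1.2, 0.5]
finger_gap: 85.3
(np.float64(7.516286706038464), np.float64(74.97957281812312)) [451.35246526 -54.89149452 201.59063724] [179.87046521  -7.51517684  75.96988777] [-19.5 -15.4 110.5   7.5  85.5  -6.1]
[[297.54685496 145.75700332]
 [303.13682446 146.95949858]
 [358.53970267 329.45075888]
 [334.26653081 -58.58387844]]
```

View pics/w1.png

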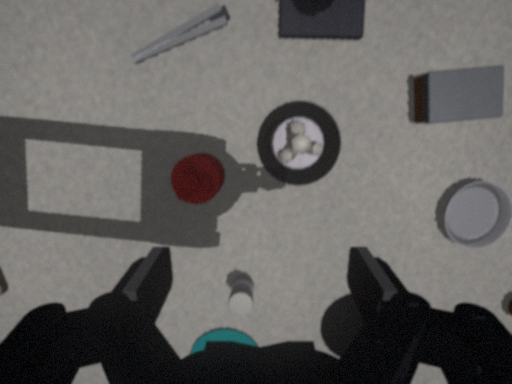

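The wrist picture shows the crystal on its black pad at about (299,143), the red look-alike at (197,178), the free pad at about (350,325), and the stand base edge at (280–363,38). Now I'll refine the positions.

```bash
python3 - <<'E'
from h import *
s=load("w1.pkl");T=s["T"];im=s["img"]
def comp(m,near):
    n,l,st,c=cv2.connectedComponentsWithStats(m.astype(np.uint8)); 
    i=l[near[1],near[0]]; return (l==i).astype(np.uint8),st[i],c[i]
g=im.max(2).astype(int)
m,a,c=comp((g<45),(275,125)); cn=max(cv2.findContours(m,0,1)[0],key=cv2.contourArea); hull=cv2.convexHull(cn)
e=cv2.fitEllipse(cn); print("pad",e,onz(s,[e[0]],4,T))
sub=im[100:190,255:345]
m2=(sub.min(2)>90).astype(np.uint8); cn=max(cv2.findContours(m2,0,1)[0],key=cv2.contourArea); e=cv2.fitEllipse(cv2.convexHull(cn)); p=np.array(e[0])+[255,100]
print("puck",p,e[1],onz(s,[p],48,T))
m3=((im[:60,250:400].max(2)<70)).astype(np.uint8)
cn=max(cv2.findContours(m3,0,1)[0],key=cv2.contourArea);cn=cn[:,0]
low=[(x,cn[cn[:,0]==x][:,1].max()) for x in range(36,106)]
low=np.array(low)+[250,0]
vx=np.polyfit(low[:,0],low[:,1],1);P=onz(s,[[290,np.polyval(vx,290)],[350,np.polyval(vx,350)]],9,T);d=P[1]-P[0];print(vx,P,np.degrees(np.arctan2(d[1],d[0])),"tool y yaw",np.degrees(np.arctan2(T[1,1],T[0,1])))
crop(s,245,90,355,200,5,"pics/w1c.png")
t=load("top0.pkl")
E
```

```text
pad ((298.3174743652344, 142.97152709960938), (78.1078872680664, 80.60508728027344), 48.387672424316406) [[505.54101174 -14.16614225   4.        ]]
puck [297.70557022 142.50720215] (51.003204345703125, 52.45791244506836) [[499.74080021 -11.44735077  48.        ]]
[2.01732132e-02 3.09487709e+01] [[521.24918415  96.78172171   9.        ]
 [582.98117354  80.55191779   9.        ]] -14.730145430308394 tool y yaw -14.047053960489132
```

```bash
python3 - <<'E'
from h import *
t=load("top0.pkl");im=t["img"][200:235,250:290]
m=(im.min(2)>110).astype(np.uint8); cn=max(cv2.findContours(m,0,1)[0],key=cv2.contourArea); e=cv2.fitEllipse(cv2.convexHull(cn)); p=np.array(e[0])+[250,200]
print(p,e[1],onz(t,[p],48))
plan([[501,-13,125]],0)
E
```

```text
[269.24321365 215.41151428] (18.291780471801758, 21.126192092895508) [[502.84328685 -16.07548119  48.        ]]
tilt [ 7.77 75.27] yawx 76.2 pos [453.5 -48.8 201. ]
3 rows -> [501. -13. 125.]
   ['[0.0118, 0.0125, 0.0272]|0.000', '[0.0118, 0.0124, 0.0272]|0.000', '[0.0119, 0.0125, 0.0272]|0.000']
```

View pics/w1c.png

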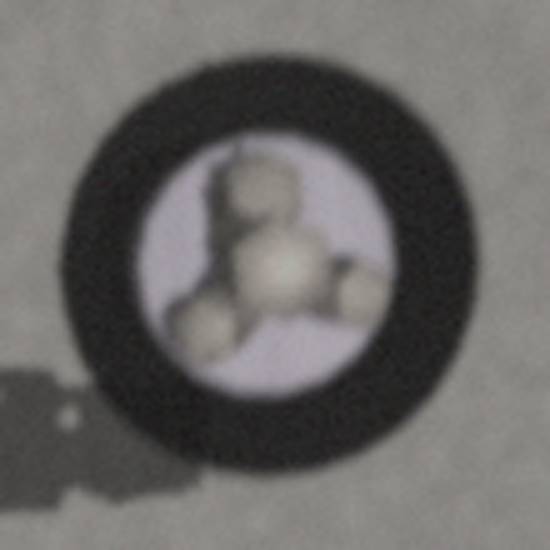

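```bash
python3 -m crank '{"slide":[[0.012,0.0125,0.027],[0.012,0.0125,0.027],[0.012,0.0125,0.027],[0,0,0],[0,0,0]],"twist":[0,0,0,0,0]}'
python3 - <<'E'
from h import *
from bench import status,viewer
st=status.sense();T=pose(st);s=viewer.snapshot("wrist");s["T"]=T
pickle.dump(s,open("w2.pkl","wb"))
im=s["img"].copy()
for h in (4,48):
    for p in proj(s,[[502+26*np.cos(a),-14+26*np.sin(a),h] for a in np.linspace(0,6.28,60)],T): cv2.circle(im,tuple(int(v) for v in p),0,(255,0,0),-1)
cv2.imwrite("pics/w2.png",im[:,:,::-1])
plan([[502,-14,125]])
E
```

```text
time: 3.6
tool_pos: [497.7, -20.8, 125.6]
tcp_rot: [-180.0, -7.5, 76.0]
ft_force: [1.1, 0.1, 0.3]
finger_gap: 85.2
tilt [ 7.51 75.2 ] yawx 76.0 pos [498.4 -21.3 126.8]
1 rows -> [502. -14. 125.]
   [0.0077, 0.0017, 0.0028]|0.000
```

View pics/w2.png

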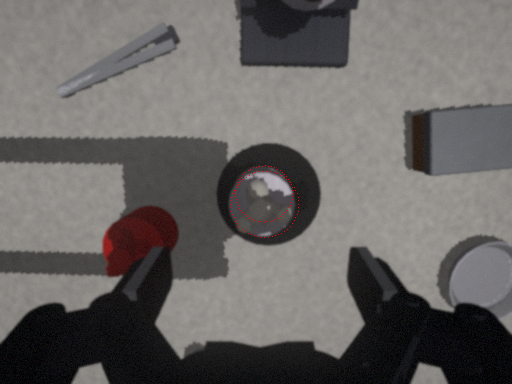

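```bash
python3 - <<'E'
from h import *
plan([[501,-17,110],[502.6,-11.6,15.5]],0,32)
E
```

```text
tilt [ 7.51 75.2 ] yawx 76.0 pos [498.4 -21.3 126.8]
1 rows -> [501. -17. 110.]
   [0.0026, 0.0015, 0.0172]|0.000
3 rows -> [502.6 -11.6  15.5]
   ['[-0.0023, 0.0, 0.0315]|0.000', '[-0.0022, 0.0, 0.0315]|0.000', '[-0.0023, 0.0001, 0.0315]|0.000']
```

```bash
python3 -m crank '{"slide":[[0.0026,0.0015,0.0172],[-0.0023,0,0.0315],[-0.0023,0,0.0315],[-0.0023,0,0.0315],[0,0,0],[0,0,0]],"twist":[0,0,0,0,0,0]}'
python3 -c "
from h import *
from bench import status
plan([[502.6,-11.6,15.5]])"
```

```text
time: 4.25
tool_pos: [503.0, -12.0, 16.3]
tcp_rot: [179.9, -7.5, 75.9]
ft_force: [1.0, 0.0, 1.1]
finger_gap: 85.5
tilt [ 7.52 74.86] yawx 75.9 pos [503.  -12.   16.3]
1 rows -> [502.6 -11.6  15.5]
   [0.0002, -0.0005, 0.0009]|0.000
```

```bash
python3 -m crank '{"slide":[[0,0,0],[0,0,0],[0,0,0],[0,0,0],[0,0,0],[0,0,0],[0,0,0],[0,0,0]],"twist":[0,0,0,0,0,0,0,0]}' 1 40
python3 -m crank '{"slide":[[0,0,-0.03],[0,0,-0.03],[0,0,0]],"twist":[0,0,0]}'
```

```text
time: 5.05
tool_pos: [504.4, -11.9, 17.3]
tcp_rot: [179.7, -7.5, 76.0]
ft_force: [-2.1, -0.8, 8.7]
finger_gap: 50.9
time: 5.35
tool_pos: [504.3, -20.2, 79.9]
tcp_rot: [179.4, -7.5, 76.0]
ft_force: [1.1, -0.9, -1.0]
finger_gap: 50.8
```

```bash
python3 - <<'E'
from h import *
from bench import viewer
s=viewer.snapshot("scene");crop(s,110,120,370,240,3,"pics/s3.png")
plan([[531,-259.5,72],[531,-259.5,25]],0)
E
```

```text
tilt [ 7.53 72.37] yawx 76.0 pos [503.2 -19.8  77.7]
6 rows -> [ 531.  -259.5   72. ]
   ['[-0.0374, 0.0142, -0.0039]|0.000', '[-0.0375, 0.0142, -0.0039]|0.000', '[-0.0374, 0.0142, -0.0038]|0.000', '[-0.0375, 0.0142, -0.0039]|0.000', '[-0.0374, 0.0142, -0.0038]|0.000', '[-0.0375, 0.0142, -0.0039]|0.000']
1 rows -> [ 531.  -259.5   25. ]
   [-0.0061, -0.0004, 0.0466]|0.000
```

View pics/s3.png

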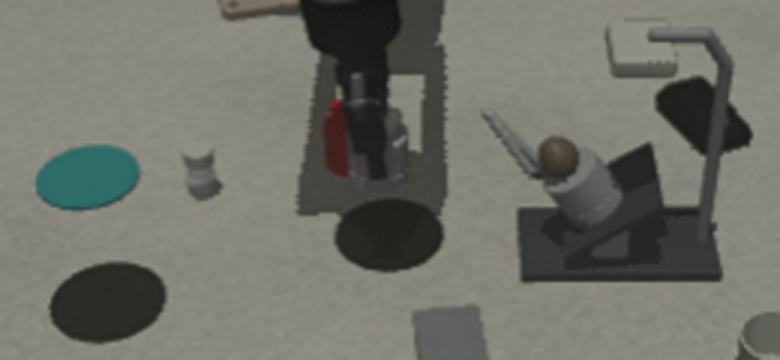

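The crystal is lifted clear; its pad at crop (388,235) is empty. I'm carrying it to the free pad.

```bash
python3 -m crank '{"slide":[[-0.0374,0.0142,-0.0039],[-0.0374,0.0142,-0.0039],[-0.0374,0.0142,-0.0039],[-0.0374,0.0142,-0.0039],[-0.0374,0.0142,-0.0039],[-0.0374,0.0142,-0.0039],[0,0,0],[0,0,0]],"twist":[0,0,0,0,0,0,0,0]}'
python3 - <<'E'
from h import *
from bench import viewer
t=viewer.snapshot("top");crop(t,300,140,430,310,4,"pics/t3.png")
plan([[531,-259.5,25],[531,-259.5,17.5]],0,25)
E
```

```text
time: 6.2
tool_pos: [527.8, -258.9, 67.2]
tcp_rot: [180.0, -7.6, 75.9]
ft_force: [-0.4, 0.4, -1.6]
finger_gap: 50.8
tilt [ 7.58 75.91] yawx 75.9 pos [ 527.9 -257.9   67.3]
2 rows -> [ 531.  -259.5   25. ]
   [-0.0032, 0.0017, 0.0209]|0.000
1 rows -> [ 531.  -259.5   17.5]
   [-0.001, 0.0, 0.0075]|0.000
```

View pics/t3.png

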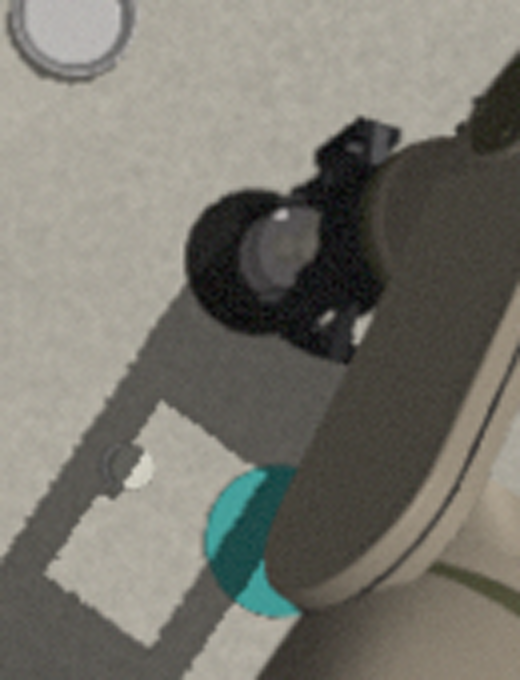

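```bash
python3 -m crank '{"slide":[[-0.0032,0.0017,0.021],[-0.0032,0.0017,0.021],[-0.001,0,0.0045],[0,0,0]],"twist":[0,0,0,0]}'
python3 -m crank '{"slide":[[-0.0003,0,0.002],[-0.0003,0,0.0015],[0,0,0]],"twist":[0,0,0]}'
```

```text
time: 6.65
tool_pos: [530.7, -258.7, 20.2]
tcp_rot: [-179.9, -7.6, 76.0]
ft_force: [0.8, -0.3, -1.6]
finger_gap: 50.9
time: 6.95
tool_pos: [532.1, -260.9, 18.6]
tcp_rot: [179.8, -7.5, 76.0]
ft_force: [-1.0, -0.1, -2.0]
finger_gap: 50.8
```

```bash
python3 -m crank '{"slide":[[-0.0001,0,0.0015],[0,0,0]],"twist":[0,0]}'
python3 -m crank '{"slide":[[-0.0001,0,0.0015],[0,0,0]],"twist":[0,0]}'
```

```text
time: 7.15
tool_pos: [532.2, -261.0, 17.4]
tcp_rot: [179.8, -7.5, 76.0]
ft_force: [-1.9, 1.3, 4.0]
finger_gap: 50.7
time: 7.35
tool_pos: [532.2, -261.0, 17.3]
tcp_rot: [179.8, -7.5, 76.0]
ft_force: [-8.4, 3.1, 17.4]
finger_gap: 50.8
```

```bash
python3 -m crank '{"slide":[[0,0,0],[0,0,0],[0,0,0],[0,0,0],[0,0,0],[0,0,0]],"twist":[0,0,0,0,0,0]}' 0
python3 -m crank '{"slide":[[0,0,-0.02],[0,0,-0.03],[0,0,-0.04],[0,0,-0.04],[0,0,0]],"twist":[0,0,0,0,0]}'
python3 - <<'E'
from h import *
from bench import viewer,status
t=viewer.snapshot("scene");crop(t,90,100,270,250,4,"pics/s4.png")
st=status.sense();T=pose(st);s=viewer.snapshot("wrist");s["T"]=T;cv2.imwrite("pics/w4.png",s["img"][:,:,::-1]);pickle.dump(s,open("w4.pkl","wb"))
print(T[:3,3])
E
```

```text
time: 7.95
tool_pos: [531.6, -260.4, 14.7]
tcp_rot: [179.9, -7.5, 76.0]
ft_force: [0.0, -0.2, -0.4]
finger_gap: 85.0
time: 8.45
tool_pos: [530.7, -279.9, 151.3]
tcp_rot: [179.3, -7.3, 76.0]
ft_force: [1.6, -0.1, 1.2]
finger_gap: 85.3
[ 529.48758558 -278.85030056  148.03326642]
```

View pics/s4.png

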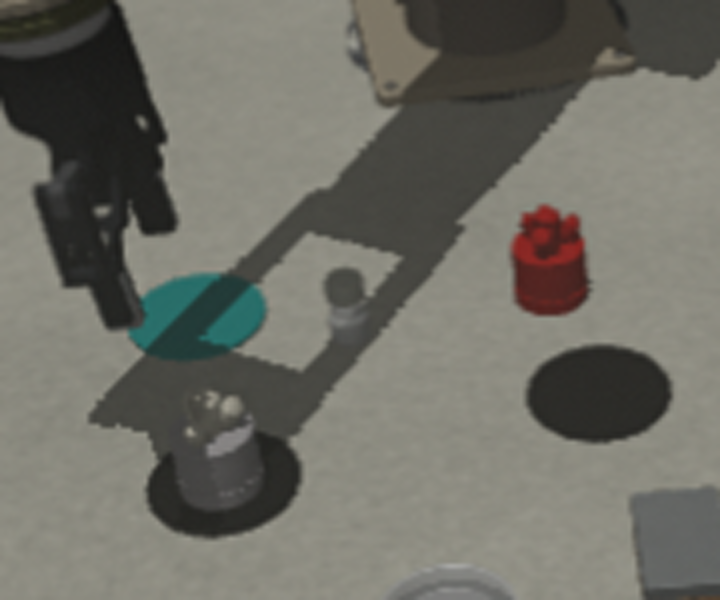

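View pics/w4.png

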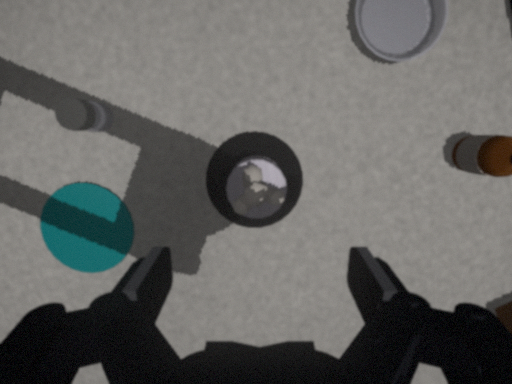

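The crystal stands upright on the formerly free pad (scene crop (218,470)), and its old pad is empty. Next I go to the tilt spot.

```bash
python3 - <<'E'
from h import *
plan([[250,-400,230],[-75,-300,245]])
E
```

```text
tilt [ 7.45 73.75] yawx 76.0 pos [ 528.2 -277.7  145.3]
7 rows -> [ 250. -400.  230.]
   ['[-0.0248, -0.0342, -0.0156]|0.000', '[-0.0248, -0.0343, -0.0156]|0.000', '[-0.0248, -0.0342, -0.0156]|0.000', '[-0.0248, -0.0343, -0.0156]|0.000', '[-0.0248, -0.0342, -0.0156]|0.000', '[-0.0248, -0.0343, -0.0156]|0.000', '[-0.0247, -0.0342, -0.0156]|0.000']
8 rows -> [ -75. -300.  245.]
   ['[0.0025, -0.0424, -0.0018]|0.000', '[0.0025, -0.0424, -0.0018]|0.000', '[0.0025, -0.0425, -0.0018]|0.000', '[0.0025, -0.0424, -0.0018]|0.000', '[0.0025, -0.0425, -0.0018]|0.000', '[0.0025, -0.0424, -0.0018]|0.000', '[0.0025, -0.0425, -0.0017]|0.000', '[0.0026, -0.0424, -0.0018]|0.000']
```

```bash
python3 -m crank '{"slide":[[-0.0248,-0.0342,-0.0156],[-0.0248,-0.0342,-0.0156],[-0.0248,-0.0342,-0.0156],[-0.0248,-0.0342,-0.0156],[-0.0248,-0.0342,-0.0156],[-0.0248,-0.0342,-0.0156],[-0.0248,-0.0342,-0.0156]],"twist":[0,0,0,0,0,0,0]}'
python3 -m crank '{"slide":[[0.0025,-0.0424,-0.0018],[0.0025,-0.0424,-0.0018],[0.0025,-0.0424,-0.0018],[0.0025,-0.0424,-0.0018],[0.0025,-0.0424,-0.0018],[0.0025,-0.0424,-0.0018],[0.0025,-0.0424,-0.0018],[0.0025,-0.0424,-0.0018]],"twist":[0,0,0,0,0,0,0,0]}'
python3 -m crank '{"slide":[[0.048,0,0.008],[0.048,0,0.008],[0.048,0,0.008],[0.048,0,0.008]],"twist":[0,0,0,0]}'
python3 -c "
from h import *
from bench import status
s=status.sense();print(tilt(pose(s)),s['joint_pos'].round(1))"
```

```text
time: 9.25
tool_pos: [247.8, -399.0, 227.4]
tcp_rot: [180.0, -7.7, 76.0]
ft_force: [0.5, -1.1, 0.0]
finger_gap: 85.5
time: 10.05
tool_pos: [-76.0, -298.4, 243.6]
tcp_rot: [179.9, -7.7, 76.0]
ft_force: [0.2, -1.5, 0.1]
finger_gap: 85.5
time: 10.45
tool_pos: [-47.5, -188.8, 247.1]
tcp_rot: [179.8, -12.3, 75.9]
ft_force: [0.7, -0.6, -0.7]
finger_gap: 85.5
(np.float64(12.268287563990457), np.float64(75.03830234631616)) [-115.2  -51.   129.2   -2.4  113.9 -101.9]
```

```bash
python3 -m crank '{"slide":[[0.048,0,0.01],[0.048,0,0.01],[0.048,0,0.01]],"twist":[0,0,0]}'
python3 -c "
from h import *
from bench import status
s=status.sense();print(tilt(pose(s)),s['joint_pos'].round(1))"
```

```text
time: 10.75
tool_pos: [-39.3, -153.9, 266.1]
tcp_rot: [179.8, -17.9, 76.0]
ft_force: [-0.1, 0.4, -0.3]
finger_gap: 85.6
(np.float64(17.93223527080653), np.float64(75.32429065402648)) [-115.4  -51.   128.2   -3.8  120.4 -102.8]
```

The near limit works, but the tool would run into the base before reaching 35°. The far reach limit at azimuth 76° should tilt the fingers the same way, with room to spare. I'll check what stands there.

```bash
python3 - <<'E'
from h import *
s=load("scene0.pkl");t=load("top0.pkl")
print(onz(s,[[450,105],[500,135],[490,110],[511,125],[460,20],[511,90],[370,55],[455,60]],0).round(0))
print(proj(s,[[178,714,0],[178,714,400],[205,825,0],[205,825,300],[120,500,300],[200,800,750]]).round(0))
crop(s,340,0,512,120,4,"pics/mon.png")
E
```

```text
[[ 207.  811.    0.]
 [ 423.  856.    0.]
 [ 275.  928.    0.]
 [ 379.  933.    0.]
 [-561. 1371.   -0.]
 [ 164. 1104.    0.]
 [-266.  729.    0.]
 [-130. 1055.   -0.]]
[[ 421.  104.]
 [ 448.  -14.]
 [ 453.  104.]
 [ 476.   19.]
 [ 370.   19.]
 [ 511. -151.]]
```

View pics/mon.png

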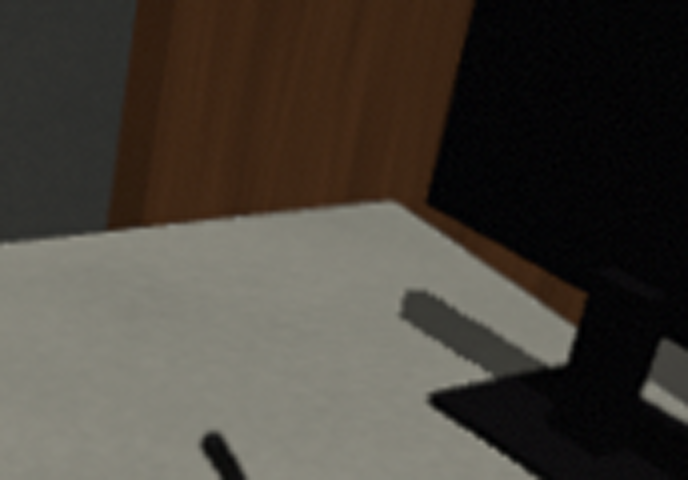

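A monitor stands at about (300,900). So I'll push against the reach sphere high up, with the wrist about 0.9 m up and the TCP at y < 780, which stays clear of it.

```bash
python3 - <<'E'
from h import *
plan([[-85,-330,280],[200,-350,300],[400,-50,400],[350,250,500],[130,520,620]])
E
```

```text
tilt [17.93 75.32] yawx 76.0 pos [ -39.3 -153.9  266.1]
4 rows -> [ -85. -330.  280.]
   ['[-0.0422, -0.0004, -0.0173]|0.000', '[-0.0422, -0.0004, -0.0173]|0.000', '[-0.0422, -0.0004, -0.0173]|0.000', '[-0.0422, -0.0003, -0.0174]|0.000']
6 rows -> [ 200. -350.  300.]
   ['[0.0089, 0.0469, -0.0005]|0.000', '[0.0089, 0.0469, -0.0004]|0.000', '[0.0088, 0.0469, -0.0005]|0.000', '[0.0089, 0.0469, -0.0004]|0.000', '[0.0088, 0.0469, -0.0005]|0.000', '[0.0089, 0.0469, -0.0004]|0.000']
8 rows -> [400. -50. 400.]
   ['[0.0442, 0.0152, 0.0012]|0.000', '[0.0442, 0.0152, 0.0012]|0.000', '[0.0442, 0.0152, 0.0012]|0.000', '[0.0442, 0.0152, 0.0012]|0.000', '[0.0442, 0.0152, 0.0012]|0.000', '[0.0442, 0.0152, 0.0013]|0.000', '[0.0443, 0.0152, 0.0012]|0.000', '[0.0442, 0.0152, 0.0013]|0.000']
7 rows -> [350. 250. 500.]
   ['[0.0423, -0.0173, -0.0014]|0.000', '[0.0423, -0.0173, -0.0014]|0.000', '[0.0423, -0.0173, -0.0014]|0.000', '[0.0423, -0.0173, -0.0014]|0.000', '[0.0424, -0.0173, -0.0014]|0.000', '[0.0423, -0.0172, -0.0013]|0.000', '[0.0424, -0.0173, -0.0014]|0.000']
8 rows -> [130. 520. 620.]
   ['[0.0295, -0.0348, -0.0064]|0.000', '[0.0295, -0.0348, -0.0064]|0.000', '[0.0294, -0.0348, -0.0064]|0.000', '[0.0295, -0.0348, -0.0063]|0.000', '[0.0294, -0.0348, -0.0064]|0.000', '[0.0295, -0.0348, -0.0063]|0.000', '[0.0294, -0.0348, -0.0064]|0.000', '[0.0295, -0.0349, -0.0063]|0.000']
```

```bash
python3 -m crank '{"slide":[[-0.0422,0,-0.0173],[-0.0422,0,-0.0173],[-0.0422,0,-0.0173],[-0.0422,0,-0.0173]],"twist":[0,0,0,0]}'
python3 -m crank '{"slide":[[0.009,0.047,-0.0005],[0.009,0.047,-0.0005],[0.009,0.047,-0.0005],[0.009,0.047,-0.0005],[0.009,0.047,-0.0005],[0.009,0.047,-0.0005]],"twist":[0,0,0,0,0,0]}'
python3 -m crank '{"slide":[[0.044,0.015,0.001],[0.044,0.015,0.001],[0.044,0.015,0.001],[0.044,0.015,0.001],[0.044,0.015,0.001],[0.044,0.015,0.001],[0.044,0.015,0.001],[0.044,0.015,0.001]],"twist":[0,0,0,0,0,0,0,0]}'
python3 -c "
from h import *
plan([[350,250,500],[130,520,620]])"
```

```text
time: 11.15
tool_pos: [-83.9, -332.3, 280.4]
tcp_rot: [179.8, -17.8, 76.0]
ft_force: [0.4, 0.5, 0.1]
finger_gap: 85.3
time: 11.75
tool_pos: [203.9, -349.5, 300.5]
tcp_rot: [179.9, -17.8, 76.0]
ft_force: [-0.3, -1.4, -0.3]
finger_gap: 85.4
time: 12.55
tool_pos: [400.5, -49.8, 400.4]
tcp_rot: [180.0, -17.7, 75.9]
ft_force: [0.4, -0.8, 0.3]
finger_gap: 85.3
tilt [17.72 75.88] yawx 75.9 pos [400.5 -49.8 400.4]
7 rows -> [350. 250. 500.]
   ['[0.0422, -0.0174, -0.0014]|0.000', '[0.0422, -0.0174, -0.0015]|0.000', '[0.0422, -0.0174, -0.0014]|0.000', '[0.0423, -0.0174, -0.0015]|0.000', '[0.0422, -0.0174, -0.0014]|0.000', '[0.0423, -0.0174, -0.0015]|0.000', '[0.0422, -0.0175, -0.0014]|0.000']
8 rows -> [130. 520. 620.]
   ['[0.0294, -0.0349, -0.0064]|0.000', '[0.0294, -0.0349, -0.0064]|0.000', '[0.0294, -0.0349, -0.0064]|0.000', '[0.0294, -0.0349, -0.0064]|0.000', '[0.0294, -0.0348, -0.0063]|0.000', '[0.0294, -0.0349, -0.0064]|0.000', '[0.0294, -0.0348, -0.0063]|0.000', '[0.0293, -0.0349, -0.0064]|0.000']
```

```bash
python3 -m crank '{"slide":[[0.0423,-0.0174,-0.0014],[0.0423,-0.0174,-0.0014],[0.0423,-0.0174,-0.0014],[0.0423,-0.0174,-0.0014],[0.0423,-0.0174,-0.0014],[0.0423,-0.0174,-0.0014],[0.0423,-0.0174,-0.0014]],"twist":[0,0,0,0,0,0,0]}'
python3 -m crank '{"slide":[[0.0294,-0.0349,-0.0064],[0.0294,-0.0349,-0.0064],[0.0294,-0.0349,-0.0064],[0.0294,-0.0349,-0.0064],[0.0294,-0.0349,-0.0064],[0.0294,-0.0349,-0.0064],[0.0294,-0.0349,-0.0064],[0.0294,-0.0349,-0.0064]],"twist":[0,0,0,0,0,0,0,0]}'
python3 -c "
from h import *
from bench import status
s=status.sense();print(tilt(pose(s)),s['joint_pos'].round(1))"
```

```text
time: 13.25
tool_pos: [348.7, 250.5, 499.3]
tcp_rot: [180.0, -17.6, 76.0]
ft_force: [0.6, -0.0, 0.3]
finger_gap: 85.1
time: 14.05
tool_pos: [127.2, 520.6, 618.4]
tcp_rot: [179.8, -17.5, 76.0]
ft_force: [1.0, 0.3, 0.1]
finger_gap: 85.5
(np.float64(17.51631489203699), np.float64(75.52398327620696)) [ 69.6  -8.8  61.8   1.9 109.5  84.5]
```

```bash
python3 -m crank '{"slide":[[0.048,0,0],[0.048,0,0],[0.048,0,0]],"twist":[0,0,0]}'
python3 -c "
from h import *
from bench import status
s=status.sense();print(tilt(pose(s)),s['joint_pos'].round(1))"
```

```text
time: 14.35
tool_pos: [159.2, 643.8, 658.3]
tcp_rot: [179.9, -17.4, 76.1]
ft_force: [1.3, 0.5, 0.5]
finger_gap: 85.5
(np.float64(17.444337129920456), np.float64(75.59093437834468)) [ 70.9  16.8  29.9   1.6 115.9  85.8]
```

```bash
python3 -m crank '{"slide":[[0.044,0,-0.022],[0.044,0,-0.022],[0.044,0,-0.022]],"twist":[0,0,0]}'
python3 -c "
from h import *
from bench import status
s=status.sense();print(tilt(pose(s)),s['joint_pos'].round(1))"
```

```text
time: 14.65
tool_pos: [170.7, 685.1, 694.0]
tcp_rot: [179.9, -19.8, 76.0]
ft_force: [10.5, 27.3, 34.5]
finger_gap: 85.4
(np.float64(19.80687765193555), np.float64(75.63917027761372)) [ 71.   34.3   1.2   1.9 124.7  86.4]
```

```bash
python3 -m crank '{"slide":[[0,0,0]],"twist":[0]}'; python3 -m crank '{"slide":[[0.04,0,0]],"twist":[0]}'
python3 -c "
from h import *
from bench import status
s=status.sense();print(tilt(pose(s)),s['joint_pos'].round(1))"
```

```text
time: 14.75
tool_pos: [171.6, 687.2, 687.9]
tcp_rot: [179.9, -19.2, 76.0]
ft_force: [0.2, 1.0, -1.3]
finger_gap: 85.5
time: 14.85
tool_pos: [175.3, 703.2, 690.3]
tcp_rot: [179.8, -21.5, 76.0]
ft_force: [-0.0, -1.4, 1.6]
finger_gap: 85.5
(np.float64(21.454690712953965), np.float64(75.57044004178655)) [ 71.1  35.    1.3   1.9 122.3  86.5]
```

```bash
python3 -m crank '{"slide":[[0.045,0,0],[0.045,0,0],[0.045,0,0],[0.045,0,0]],"twist":[0,0,0,0]}'
python3 -c "
from h import *
from bench import status
s=status.sense();print(tilt(pose(s)),s['joint_pos'].round(1))"
```

```text
time: 15.25
tool_pos: [195.2, 782.4, 669.3]
tcp_rot: [179.8, -28.0, 76.0]
ft_force: [0.0, -0.6, -0.5]
finger_gap: 85.6
(np.float64(28.039561083136284), np.float64(75.65849142346553)) [ 71.5  38.6   1.4   2.1 112.   86.8]
```

```bash
python3 -m crank '{"slide":[[0.04,0,-0.029],[0.04,0,-0.029],[0.04,0,-0.029]],"twist":[0,0,0]}'
python3 -c "
from h import *
from bench import status
s=status.sense();print(tilt(pose(s)),s['joint_pos'].round(1))"
```

```text
time: 15.55
tool_pos: [192.1, 771.3, 727.8]
tcp_rot: [179.8, -34.0, 76.1]
ft_force: [0.3, 0.2, 0.8]
finger_gap: 85.6
(np.float64(33.98979948727457), np.float64(75.69331897558355)) [ 71.2  35.    1.3   2.7 109.8  86.8]
```

```bash
python3 -m crank '{"slide":[[0.025,0,-0.018],[0,0,0]],"twist":[0,0]}'
python3 -c "
from h import *
plan([[180,650,650],[380,330,450],[545,55,250]])"
```

```text
time: 15.75
tool_pos: [191.1, 767.7, 740.6]
tcp_rot: [179.8, -35.2, 76.1]
ft_force: [-1.3, 0.6, 0.6]
finger_gap: 85.8
tilt [35.23 75.68] yawx 76.1 pos [191.1 767.7 740.6]
4 rows -> [180. 650. 650.]
   ['[-0.0369, 0.0044, 0.0017]|0.000', '[-0.037, 0.0044, 0.0017]|0.000', '[-0.0369, 0.0043, 0.0016]|0.000', '[-0.037, 0.0044, 0.0017]|0.000']
9 rows -> [380. 330. 450.]
   ['[-0.0366, 0.0301, 0.0014]|0.000', '[-0.0366, 0.0301, 0.0014]|0.000', '[-0.0366, 0.0301, 0.0015]|0.000', '[-0.0367, 0.0301, 0.0014]|0.000', '[-0.0366, 0.0301, 0.0015]|0.000', '[-0.0367, 0.0301, 0.0014]|0.000', '[-0.0366, 0.0302, 0.0015]|0.000', '[-0.0367, 0.0301, 0.0014]|0.000', '[-0.0366, 0.0302, 0.0015]|0.000']
8 rows -> [545.  55. 250.]
   ['[-0.0376, 0.0283, 0.0041]|0.000', '[-0.0376, 0.0283, 0.0042]|0.000', '[-0.0376, 0.0283, 0.0041]|0.000', '[-0.0376, 0.0283, 0.0042]|0.000', '[-0.0376, 0.0282, 0.0041]|0.000', '[-0.0377, 0.0283, 0.0042]|0.000', '[-0.0376, 0.0282, 0.0041]|0.000', '[-0.0377, 0.0283, 0.0042]|0.000']
```

Tilt is 35.2° towards yaw 75.7°, as wanted. Now down to the front of the stand.

```bash
python3 -m crank '{"slide":[[-0.037,0.0044,0.0017],[-0.037,0.0044,0.0017],[-0.037,0.0044,0.0017],[-0.037,0.0044,0.0017]],"twist":[0,0,0,0]}'
python3 -m crank '{"slide":[[-0.0366,0.0301,0.0014],[-0.0366,0.0301,0.0014],[-0.0366,0.0301,0.0014],[-0.0366,0.0301,0.0014],[-0.0366,0.0301,0.0014],[-0.0366,0.0301,0.0014],[-0.0366,0.0301,0.0014],[-0.0366,0.0301,0.0014]],"twist":[0,0,0,0,0,0,0,0]}'
python3 -c "
from h import *
plan([[380,330,450],[535,60,260]])"
```

```text
time: 16.15
tool_pos: [186.0, 692.7, 681.7]
tcp_rot: [179.8, -34.9, 76.1]
ft_force: [0.4, 0.3, 0.7]
finger_gap: 85.3
time: 16.95
tool_pos: [364.0, 406.4, 506.3]
tcp_rot: [179.7, -34.9, 76.2]
ft_force: [1.3, 0.0, 0.1]
finger_gap: 85.4
tilt [34.92 75.63] yawx 76.2 pos [364.  406.4 506.3]
3 rows -> [380. 330. 450.]
   ['[-0.03, 0.0113, 0.002]|0.000', '[-0.03, 0.0113, 0.002]|0.000', '[-0.0299, 0.0112, 0.002]|0.000']
8 rows -> [535.  60. 260.]
   ['[-0.0367, 0.0269, 0.0035]|0.000', '[-0.0367, 0.0269, 0.0035]|0.000', '[-0.0367, 0.0269, 0.0035]|0.000', '[-0.0367, 0.0268, 0.0035]|0.000', '[-0.0366, 0.0269, 0.0035]|0.000', '[-0.0367, 0.0268, 0.0035]|0.000', '[-0.0366, 0.0269, 0.0036]|0.000', '[-0.0367, 0.0268, 0.0035]|0.000']
```

```bash
python3 -m crank '{"slide":[[-0.03,0.0113,0.002],[-0.03,0.0113,0.002],[-0.03,0.0113,0.002]],"twist":[0,0,0]}'
python3 -m crank '{"slide":[[-0.0367,0.0269,0.0035],[-0.0367,0.0269,0.0035],[-0.0367,0.0269,0.0035],[-0.0367,0.0269,0.0035],[-0.0367,0.0269,0.0035],[-0.0367,0.0269,0.0035],[-0.0367,0.0269,0.0035],[-0.0367,0.0269,0.0035]],"twist":[0,0,0,0,0,0,0,0]}'
python3 -m crank '{"slide":[[0,0,0],[0,0,0]],"twist":[0,0]}'
python3 - <<'E'
from h import *
from bench import viewer,status
st=status.sense();T=pose(st);s=viewer.snapshot("wrist");s["T"]=T;pickle.dump(s,open("w5.pkl","wb"))
u=np.array([.247,.969,0]);n=np.array([0,0,.819])-.574*u;up=.819*u+[0,0,.574];v=np.cross(n,up)
im=s["img"].copy();P0=np.array([569.5,149,52])
for h in(0,44):
    for p in proj(s,[P0+h*n+26*(np.cos(a)*up+np.sin(a)*v) for a in np.linspace(0,6.28,60)],T): cv2.circle(im,tuple(int(q) for q in p),0,(255,0,0),-1)
cv2.imwrite("pics/w5.png",im[:,:,::-1])
print(tilt(T))
plan([P0+120*n])
E
```

```text
time: 17.25
tool_pos: [379.9, 330.1, 449.8]
tcp_rot: [179.7, -34.9, 76.1]
ft_force: [-0.7, 0.0, -0.1]
finger_gap: 85.2
time: 18.05
tool_pos: [535.3, 58.9, 259.5]
tcp_rot: [179.7, -34.8, 76.1]
ft_force: [0.3, 0.5, 1.1]
finger_gap: 85.0
time: 18.25
tool_pos: [534.5, 60.1, 259.1]
tcp_rot: [180.0, -34.9, 75.9]
ft_force: [-0.0, -0.7, 0.3]
finger_gap: 85.9
(np.float64(34.865268018236925), np.float64(75.83730294488686))
tilt [34.86 75.71] yawx 76.1 pos [534.6  60.7 260.3]
3 rows -> [552.5  82.3 150.3]
   ['[-0.0141, 0.0039, 0.0349]|0.000', '[-0.0141, 0.004, 0.0349]|0.000', '[-0.014, 0.0039, 0.0349]|0.000']
```

View pics/w5.png

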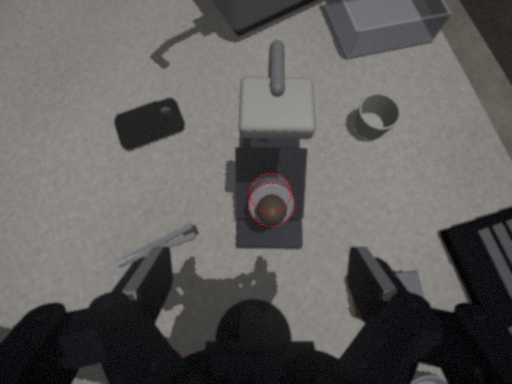

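The egg on the plate is at (270,205), and the predicted outlines land on it. I'll zoom in.

```bash
python3 - <<'E'
from h import *
s=load("w5.pkl");crop(s,220,130,330,255,5,"pics/w5c.png")
E
```

```text
(no output)
```

View pics/w5c.png

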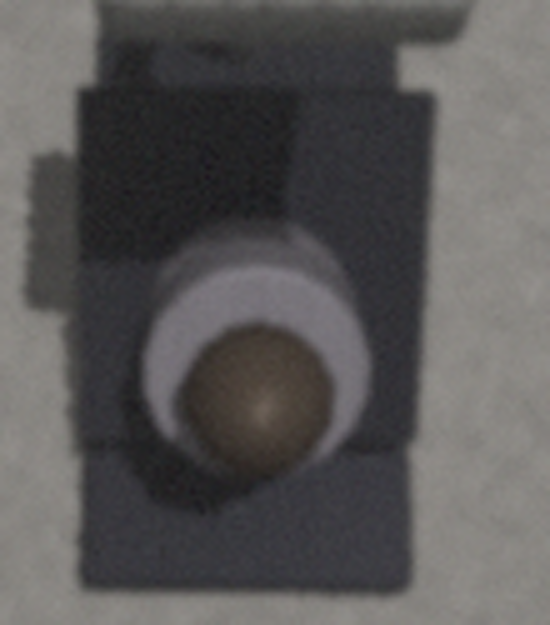

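```bash
python3 - <<'E'
from h import *
s=load("w5.pkl");T=s["T"]
u=np.array([.247,.969,0]);n=np.array([0,0,.819])-.574*u;up=.819*u+[0,0,.574];v=np.cross(n,up);P0=np.array([569.5,149,52])
im=s["img"].astype(int);sub=im[130:255,220:330];b=sub.min(2)
m=((b>78)).astype(np.uint8);m[:45]=0;m[:,:22]=0;m[:,82:]=0
cn=max(cv2.findContours(m,0,1)[0],key=cv2.contourArea);print(cv2.boundingRect(cn))
ring=proj(s,[P0+44*n+26*(np.cos(a)*up+np.sin(a)*v) for a in np.linspace(0,6.28,90)],T);print(ring.min(0)-[220,130],ring.max(0)-[220,130])
print("crop bounds x",143/5,370/5,"y",262/5)
d=(proj(s,[P0+44*n+v,P0+44*n+up],T)-proj(s,[P0+44*n],T));print("px/mm v,up",d)
# egg
g=(sub[:,:,0]-sub[:,:,2]);m=(g>14).astype(np.uint8);cn=max(cv2.findContours(m,0,1)[0],key=cv2.contourArea);e=cv2.minEnclosingCircle(cn);print(e, proj(s,[P0+60*n],T)-[220,130])
E
```

```text
(29, 47, 45, 45)
[28.6368448  53.00766309] [74.90555481 96.43522252]
crop bounds x 28.6 74.0 y 52.4
px/mm v,up [[-0.8897489  -0.00327194]
 [ 0.01422399 -0.83574442]]
((52.83470916748047, 77.6446304321289), 11.788376808166504) [[52.32550968 80.41846633]]
```

```bash
python3 -m crank '{"slide":[[-0.014,0.0039,0.035],[-0.014,0.0039,0.035],[-0.014,0.0039,0.035],[0,0,0],[0,0,0]],"twist":[0,0,0,0,0]}'
python3 - <<'E'
from h import *
from bench import viewer,status
st=status.sense();T=pose(st);s=viewer.snapshot("wrist");s["T"]=T;pickle.dump(s,open("w6.pkl","wb"))
u=np.array([.247,.969,0]);n=np.array([0,0,.819])-.574*u;up=.819*u+[0,0,.574];v=np.cross(n,up)
im=s["img"].copy();P0=np.array([569.5,149,52])
for h in(44,):
    for p in proj(s,[P0+h*n+26*(np.cos(a)*up+np.sin(a)*v) for a in np.linspace(0,6.28,60)],T): cv2.circle(im,tuple(int(q) for q in p),0,(255,0,0),-1)
cv2.imwrite("pics/w6.png",im[:,:,::-1])
d=T[:3,3]-P0;print("h,up,v",d@n,d@up,d@v,tilt(T), proj(s,[P0+44*n],T))
plan([P0+120*n,P0+11*n],0,37)
E
```

```text
time: 18.8
tool_pos: [552.2, 83.6, 151.3]
tcp_rot: [179.7, -34.9, 76.2]
ft_force: [-0.3, -0.3, 0.4]
finger_gap: 85.3
h,up,v 120.13033663553252 1.5936633205010573 0.6176732279737641 (np.float64(34.86813813911028), np.float64(75.76379364371004)) [[262.67713117 203.84170478]]
tilt [34.86 75.52] yawx 76.3 pos [553.2  83.  152.5]
1 rows -> [552.5  82.3 150.3]
   [-0.002, -0.0005, 0.0013]|0.000
3 rows -> [567.9 142.9  61. ]
   ['[0.0001, -0.0001, 0.0363]|0.000', '[0.0001, -0.0001, 0.0364]|0.000', '[0.0002, -0.0, 0.0363]|0.000']
```

View pics/w6.png

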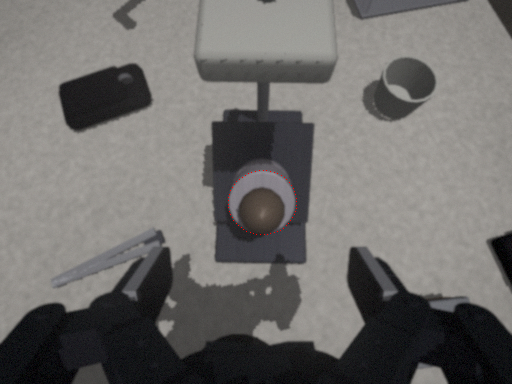

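```bash
python3 -m crank '{"slide":[[-0.001,0,0.03],[0,0,0.03],[0,0,0.03],[0,0,0.0],[0,0,0]],"twist":[0,0,0,0,0]}'
python3 - <<'E'
from h import *
from bench import status
T=pose(status.sense())
u=np.array([.247,.969,0]);n=np.array([0,0,.819])-.574*u;up=.819*u+[0,0,.574];v=np.cross(n,up);P0=np.array([569.5,149,52])
d=T[:3,3]-P0;print("h,up,v",d@n,d@up,d@v)
E
```

```text
time: 19.35
tool_pos: [565.8, 131.5, 77.6]
tcp_rot: [179.6, -34.9, 76.2]
ft_force: [1.1, -0.0, 1.1]
finger_gap: 85.3
h,up,v 31.251345061579233 0.07038044889909778 -0.7780953368786537
```

```bash
python3 -m crank '{"slide":[[0.0004,0,0.01],[0.0004,0,0.0095],[0,0,0]],"twist":[0,0,0]}'
python3 -m crank '{"slide":[[0,0,0],[0,0,0],[0,0,0],[0,0,0],[0,0,0],[0,0,0],[0,0,0]],"twist":[0,0,0,0,0,0,0]}' 1 45
```

```text
time: 19.65
tool_pos: [567.3, 143.4, 59.2]
tcp_rot: [179.8, -34.8, 76.1]
ft_force: [-0.2, 0.3, -0.3]
finger_gap: 85.5
time: 20.35
tool_pos: [568.7, 142.5, 60.5]
tcp_rot: [179.6, -34.8, 76.1]
ft_force: [4.1, -3.9, 4.1]
finger_gap: 50.9
```

Gripped (gap 50.9). I'll lift along the plate normal and check.

```bash
python3 -m crank '{"slide":[[0,0,-0.01],[0,0,-0.025],[0,0,-0.03],[0,0,-0.035],[0,0,-0.04],[0,0,0]],"twist":[0,0,0,0,0,0]}'
python3 - <<'E'
from h import *
from bench import viewer
s=viewer.snapshot("scene");crop(s,210,90,390,230,4,"pics/s6.png")
E
```

```text
time: 20.95
tool_pos: [549.2, 63.2, 178.5]
tcp_rot: [179.4, -34.8, 76.2]
ft_force: [1.2, -0.1, -1.9]
finger_gap: 50.9
```

View pics/s6.png

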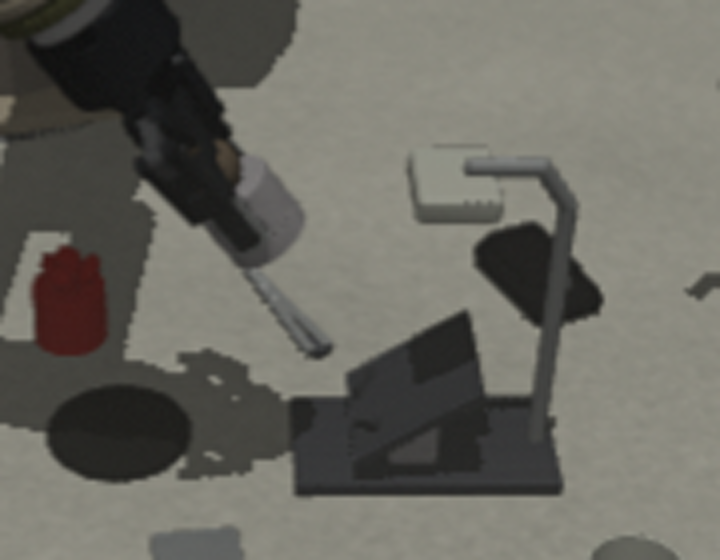

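```bash
python3 - <<'E'
from h import *
plan([[515,70,330],[350,330,380],[125,480,300]])
E
```

```text
tilt [34.8  75.49] yawx 76.1 pos [548.4  64.4 176.1]
4 rows -> [515.  70. 330.]
   ['[0.0214, -0.0082, -0.032]|0.000', '[0.0215, -0.0083, -0.032]|0.000', '[0.0214, -0.0082, -0.032]|0.000', '[0.0215, -0.0083, -0.032]|0.000']
7 rows -> [350. 330. 380.]
   ['[0.029, -0.0319, 0.0113]|0.000', '[0.029, -0.0318, 0.0113]|0.000', '[0.0291, -0.0319, 0.0113]|0.000', '[0.029, -0.0318, 0.0113]|0.000', '[0.0291, -0.0319, 0.0113]|0.000', '[0.029, -0.0318, 0.0112]|0.000', '[0.0291, -0.0319, 0.0113]|0.000']
6 rows -> [125. 480. 300.]
   ['[0.0049, -0.0425, 0.0194]|0.000', '[0.0049, -0.0425, 0.0194]|0.000', '[0.005, -0.0425, 0.0194]|0.000', '[0.0049, -0.0425, 0.0194]|0.000', '[0.005, -0.0426, 0.0194]|0.000', '[0.0049, -0.0425, 0.0194]|0.000']
```

```bash
python3 -m crank '{"slide":[[0.0214,-0.0082,-0.032],[0.0214,-0.0082,-0.032],[0.0214,-0.0082,-0.032],[0.0214,-0.0082,-0.032]],"twist":[0,0,0,0]}'
python3 -m crank '{"slide":[[0.029,-0.0318,0.0113],[0.029,-0.0318,0.0113],[0.029,-0.0318,0.0113],[0.029,-0.0318,0.0113],[0.029,-0.0318,0.0113],[0.029,-0.0318,0.0113],[0.029,-0.0318,0.0113]],"twist":[0,0,0,0,0,0,0]}'
python3 -m crank '{"slide":[[0.005,-0.0425,0.0194],[0.005,-0.0425,0.0194],[0.005,-0.0425,0.0194],[0.005,-0.0425,0.0194],[0.005,-0.0425,0.0194],[0.005,-0.0425,0.0194]],"twist":[0,0,0,0,0,0]}'
python3 -m crank '{"slide":[[-0.038,0,-0.028],[-0.038,0,-0.028],[-0.038,0,-0.028]],"twist":[0,0,0]}'
python3 -c "
from h import *
from bench import status
s=status.sense();print(tilt(pose(s)),s['joint_pos'].round(1))"
```

```text
time: 21.4
tool_pos: [513.2, 71.9, 327.1]
tcp_rot: [-179.8, -34.8, 76.0]
ft_force: [1.5, 0.1, -3.4]
finger_gap: 50.7
time: 22.1
tool_pos: [347.9, 331.6, 376.3]
tcp_rot: [-179.9, -34.7, 76.0]
ft_force: [1.4, 0.8, -3.0]
finger_gap: 50.9
time: 22.7
tool_pos: [122.0, 480.4, 296.2]
tcp_rot: [179.9, -34.7, 76.2]
ft_force: [1.3, 1.4, -2.6]
finger_gap: 50.8
time: 23.0
tool_pos: [112.8, 433.9, 314.4]
tcp_rot: [-180.0, -29.5, 76.3]
ft_force: [0.3, 0.2, -1.5]
finger_gap: 50.6
(np.float64(29.496506197855226), np.float64(76.39202398758287)) [ 63.8 -51.  126.2   6.3  76.   77.5]
```

```bash
python3 -m crank '{"slide":[[-0.043,0,-0.022],[-0.043,0,-0.022],[-0.043,0,-0.021],[-0.044,0,-0.02],[-0.044,0,-0.018],[-0.045,0,-0.016]],"twist":[0,0,0,0,0,0]}'
python3 -c "
from h import *
from bench import status
s=status.sense();print(tilt(pose(s)),s['joint_pos'].round(1))"
```

```text
time: 23.6
tool_pos: [106.6, 350.2, 357.6]
tcp_rot: [-179.3, -18.1, 76.2]
ft_force: [-0.4, 0.8, -2.3]
finger_gap: 51.1
(np.float64(18.106207091917906), np.float64(78.46856330068606)) [ 59.  -51.  118.6   6.   95.2  74.1]
```

```bash
python3 -m crank '{"slide":[[-0.040,-0.026,-0.013],[-0.040,-0.026,-0.012],[-0.040,-0.026,-0.01],[-0.040,-0.026,-0.008],[-0.046,0,-0.008]],"twist":[0,0,0,0,0]}'
python3 -c "
from h import *
from bench import status
s=status.sense();print(tilt(pose(s)),s['joint_pos'].round(1))"
```

```text
time: 24.1
tool_pos: [-49.7, 290.9, 396.9]
tcp_rot: [178.7, -11.1, 76.3]
ft_force: [-0.4, -0.3, -2.8]
finger_gap: 51.3
(np.float64(11.198061368496246), np.float64(69.46581954376943)) [ 95.9 -51.  113.1  -5.2 107.8 107.6]
```

```bash
python3 -m crank '{"slide":[[0,0.046,0.005],[0,0.046,0.005]],"twist":[0,0]}'
python3 -m crank '{"slide":[[-0.046,0,-0.006],[-0.046,0,-0.005],[-0.046,0,-0.004]],"twist":[0,0,0]}'
python3 -c "
from h import *
from bench import status
s=status.sense();print(tilt(pose(s)),s['joint_pos'].round(1))"
```

```text
time: 24.3
tool_pos: [24.7, 295.3, 398.8]
tcp_rot: [178.4, -10.1, 77.4]
ft_force: [1.1, 1.4, -2.0]
finger_gap: 50.7
time: 24.6
tool_pos: [-12.1, 243.5, 431.4]
tcp_rot: [176.8, -5.2, 75.7]
ft_force: [-0.8, 0.4, -2.0]
finger_gap: 50.9
(np.float64(6.128020299099247), np.float64(44.46413298068877)) [ 87.  -51.  108.7  -4.7 117.7  99.1]
```

```bash
python3 -c "
from h import *
plan([[180,290,410]])"
```

```text
tilt [ 6.13 44.46] yawx 75.7 pos [-12.1 243.5 431.4]
5 rows -> [180. 290. 410.]
   ['[0.018, 0.0346, 0.0079]|0.000', '[0.018, 0.0345, 0.0079]|0.000', '[0.0181, 0.0346, 0.0079]|0.000', '[0.018, 0.0345, 0.0078]|0.000', '[0.0181, 0.0346, 0.0079]|0.000']
```

```bash
python3 -m crank '{"slide":[[0.018,0.0345,0.008],[0.018,0.0345,0.008],[0.018,0.0345,0.008],[0.018,0.0345,0.008],[0.018,0.0345,0.008]],"twist":[0,0,0,0,0]}'
python3 -m crank '{"slide":[[-0.041,-0.026,0.0],[-0.041,-0.026,0.0]],"twist":[0,0]}'
python3 -c "
from h import *
from bench import status
s=status.sense();print(tilt(pose(s)),s['joint_pos'].round(1))"
```

```text
time: 25.1
tool_pos: [179.3, 291.5, 409.2]
tcp_rot: [177.0, -5.4, 76.0]
ft_force: [-1.2, 1.0, -1.1]
finger_gap: 51.2
time: 25.3
tool_pos: [113.5, 236.8, 400.4]
tcp_rot: [177.4, -3.8, 75.6]
ft_force: [-1.1, -0.2, -0.2]
finger_gap: 50.7
(np.float64(4.593117623687167), np.float64(41.64038684063775)) [ 54.6 -50.5 111.9  -1.1 114.2  68.5]
```

```bash
python3 -m crank '{"slide":[[-0.043,0.012,0.0],[-0.040,-0.02,0.0]],"twist":[0,0]}'
python3 -c "
from h import *
from bench import status
s=status.sense();print(tilt(pose(s)),s['joint_pos'].round(1))"
```

```text
time: 25.5
tool_pos: [110.5, 206.8, 423.1]
tcp_rot: [177.8, -1.4, 75.5]
ft_force: [0.0, -0.5, -3.0]
finger_gap: 50.9
(np.float64(2.5946873723671904), np.float64(18.562502234012154)) [ 51.5 -51.  109.5  -1.6 119.4  65.2]
```

```bash
python3 -c "
from h import *
plan([[250,140,420]])"
```

```text
tilt [ 2.59 18.56] yawx 75.5 pos [110.5 206.8 423.1]
4 rows -> [250. 140. 420.]
   ['[-0.0075, 0.0379, 0.002]|0.000', '[-0.0075, 0.0379, 0.002]|0.000', '[-0.0075, 0.0379, 0.002]|0.000', '[-0.0075, 0.0378, 0.0021]|0.000']
```

```bash
python3 -m crank '{"slide":[[-0.0075,0.038,0.002],[-0.0075,0.038,0.002],[-0.0075,0.038,0.002],[-0.0075,0.038,0.002]],"twist":[0,0,0,0]}'
python3 -m crank '{"slide":[[-0.026,-0.039,0],[-0.013,-0.02,0.0]],"twist":[0,0]}'
python3 -c "
from h import *
from bench import status
s=status.sense();print(tilt(pose(s)),s['joint_pos'].round(1))"
```

```text
time: 25.9
tool_pos: [249.5, 141.8, 420.5]
tcp_rot: [177.9, -1.7, 75.9]
ft_force: [0.0, 0.8, -1.6]
finger_gap: 50.8
time: 26.1
tool_pos: [193.3, 126.4, 423.5]
tcp_rot: [178.8, -0.8, 75.5]
ft_force: [0.1, 1.2, -1.6]
finger_gap: 50.8
(np.float64(1.4747212477860832), np.float64(19.314136397248717)) [ 20.4 -51.1 109.4  -0.  120.2  34.9]
```

```bash
python3 -m crank '{"slide":[[-0.022,-0.033,0],[0,0,0]],"twist":[0,0]}'
python3 -c "
from h import *
from bench import status
s=status.sense();print(tilt(pose(s)),s['joint_pos'].round(1))
plan([[380,-10,250],[503,-14,80]])"
```

```text
time: 26.3
tool_pos: [175.9, 129.6, 437.4]
tcp_rot: [179.2, -0.1, 75.8]
ft_force: [0.5, 0.1, -2.2]
finger_gap: 51.1
(np.float64(0.7977934985210829), np.float64(-9.596441108831193)) [ 23.6 -51.1 107.8  -0.5 122.7  37.5]
tilt [ 0.8 -9.6] yawx 75.8 pos [175.9 129.6 437.4]
7 rows -> [380. -10. 250.]
   ['[-0.0122, 0.0328, 0.0272]|0.000', '[-0.0122, 0.0328, 0.0272]|0.000', '[-0.0122, 0.0328, 0.0272]|0.000', '[-0.0123, 0.0328, 0.0272]|0.000', '[-0.0122, 0.0327, 0.0273]|0.000', '[-0.0123, 0.0328, 0.0272]|0.000', '[-0.0122, 0.0327, 0.0273]|0.000']
5 rows -> [503. -14.  80.]
   ['[0.0052, 0.0236, 0.0343]|0.000', '[0.0052, 0.0236, 0.0343]|0.000', '[0.0052, 0.0236, 0.0343]|0.000', '[0.0052, 0.0236, 0.0344]|0.000', '[0.0052, 0.0235, 0.0343]|0.000']
```

```bash
python3 -m crank '{"slide":[[-0.0122,0.0328,0.0272],[-0.0122,0.0328,0.0272],[-0.0122,0.0328,0.0272],[-0.0122,0.0328,0.0272],[-0.0122,0.0328,0.0272],[-0.0122,0.0328,0.0272],[-0.0122,0.0328,0.0272]],"twist":[0,0,0,0,0,0,0]}'
python3 -c "
from h import *
plan([[504,-15,80]])"
```

```text
time: 27.0
tool_pos: [381.7, -11.4, 247.5]
tcp_rot: [179.2, -0.1, 75.8]
ft_force: [1.1, 0.7, -1.9]
finger_gap: 50.6
tilt [ 0.8  -7.83] yawx 75.8 pos [381.7 -11.4 247.5]
5 rows -> [504. -15.  80.]
   ['[0.0053, 0.0234, 0.0338]|0.000', '[0.0052, 0.0234, 0.0338]|0.000', '[0.0053, 0.0234, 0.0338]|0.000', '[0.0052, 0.0234, 0.0339]|0.000', '[0.0053, 0.0235, 0.0338]|0.000']
```

```bash
python3 -m crank '{"slide":[[0.0053,0.0234,0.0338],[0.0053,0.0234,0.0338],[0.0053,0.0234,0.0338],[0.0053,0.0234,0.0338],[0.0053,0.0234,0.0338],[0,0,0]],"twist":[0,0,0,0,0,0]}'
python3 - <<'E'
from h import *
from bench import viewer
s=viewer.snapshot("scene");crop(s,180,100,310,230,4,"pics/s7.png")
t=viewer.snapshot("top");crop(t,220,150,330,290,4,"pics/t7.png")
plan([[504,-15,80]])
E
```

```text
time: 27.6
tool_pos: [499.4, -13.2, 73.8]
tcp_rot: [179.9, 0.0, 75.8]
ft_force: [-1.5, -0.2, -3.0]
finger_gap: 50.6
tilt [ 0.52 -9.64] yawx 75.8 pos [501.4 -13.7  80.2]
1 rows -> [504. -15.  80.]
   [-0.0007, 0.0028, 0.0002]|0.000
```

View pics/s7.png

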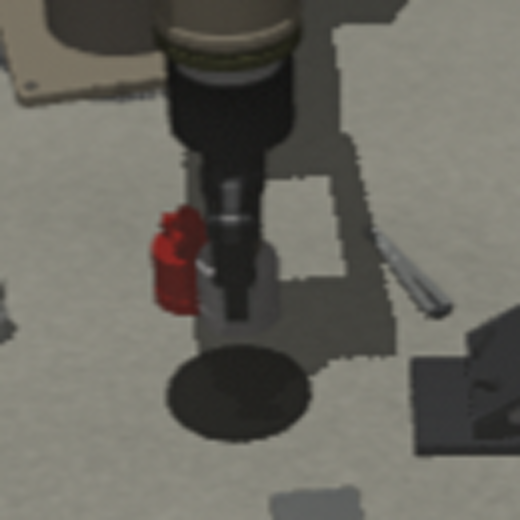

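View pics/t7.png

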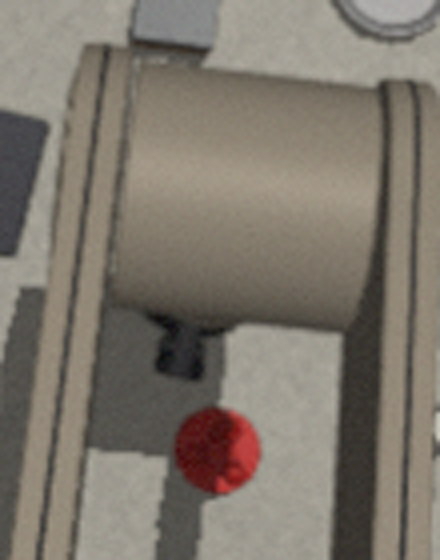

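The egg hangs upright above the black pad (scene crop (238,390)). I'm lowering it.

```bash
python3 -m crank '{"slide":[[-0.0005,0.0025,0.03],[0,0,0.025],[0,0,0.005],[0,0,0],[0,0,0]],"twist":[0,0,0,0,0]}'
python3 -c "
from h import *
plan([[504,-15,16]])"
```

```text
time: 28.2
tool_pos: [508.0, -15.8, 25.2]
tcp_rot: [179.0, -0.1, 75.7]
ft_force: [1.0, -0.0, -2.3]
finger_gap: 50.7
tilt [ 1.04 -8.87] yawx 75.7 pos [508.  -15.8  25.2]
1 rows -> [504. -15.  16.]
   [-0.0002, -0.0043, 0.0091]|0.000
```

```bash
python3 -m crank '{"slide":[[0,-0.003,0.006],[0,0,0],[0,0,0]],"twist":[0,0,0]}'
python3 -m crank '{"slide":[[0,0,0.0015],[0,0,0]],"twist":[0,0]}'
```

```text
time: 28.5
tool_pos: [503.8, -15.0, 17.1]
tcp_rot: [179.1, -0.1, 75.7]
ft_force: [0.6, -0.1, -2.9]
finger_gap: 50.5
time: 28.7
tool_pos: [504.3, -15.0, 16.0]
tcp_rot: [179.1, -0.1, 75.7]
ft_force: [-2.9, 0.5, 4.1]
finger_gap: 51.1
```

```bash
python3 -m crank '{"slide":[[0,0,0.0008],[0,0,0],[0,0,0],[0,0,0],[0,0,0],[0,0,0],[0,0,0]],"twist":[0,0,0,0,0,0,0]}' 0
python3 -m crank '{"slide":[[0,0,-0.03],[0,0,-0.04],[0,0,-0.048],[0,0,-0.048],[0,0,0]],"twist":[0,0,0,0,0]}'
python3 - <<'E'
from h import *
from bench import viewer,status
st=status.sense();T=pose(st);s=viewer.snapshot("wrist");s["T"]=T;pickle.dump(s,open("w8.pkl","wb"));cv2.imwrite("pics/w8.png",s["img"][:,:,::-1])
s=viewer.snapshot("scene");crop(s,110,100,310,250,4,"pics/s8.png")
plan([[531,-262,150]])
E
```

```text
time: 29.4
tool_pos: [503.9, -15.0, 14.4]
tcp_rot: [179.2, -0.1, 75.7]
ft_force: [-0.1, 0.3, -0.4]
finger_gap: 85.2
time: 29.9
tool_pos: [506.0, -15.2, 189.0]
tcp_rot: [178.4, -0.2, 75.7]
ft_force: [0.7, -1.1, 0.4]
finger_gap: 85.2
tilt [ 1.07 -8.85] yawx 75.7 pos [502.7 -14.7 182.4]
6 rows -> [ 531. -262.  150.]
   ['[-0.0388, 0.0146, 0.0056]|0.000', '[-0.0388, 0.0147, 0.0056]|0.000', '[-0.0388, 0.0146, 0.0056]|0.000', '[-0.0388, 0.0147, 0.0056]|0.000', '[-0.0387, 0.0146, 0.0056]|0.000', '[-0.0388, 0.0147, 0.0056]|0.000']
```

View pics/s8.png

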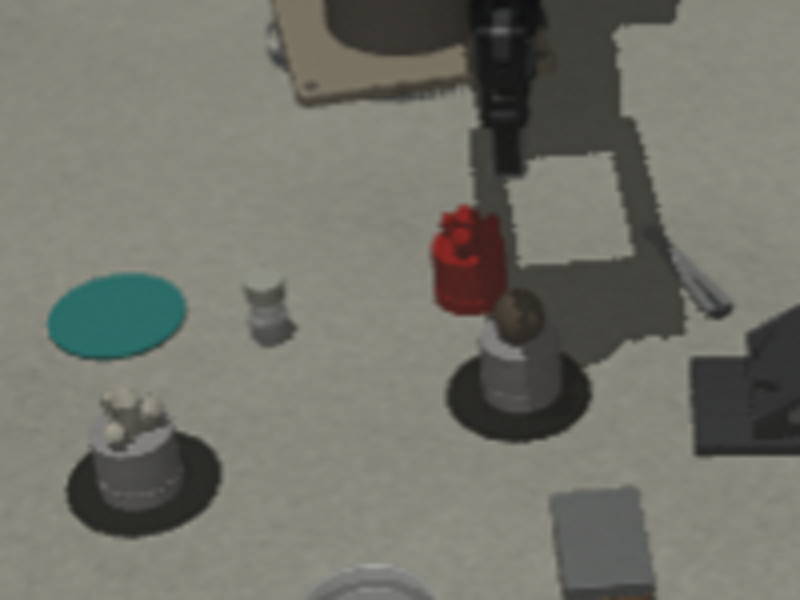

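View pics/w8.png

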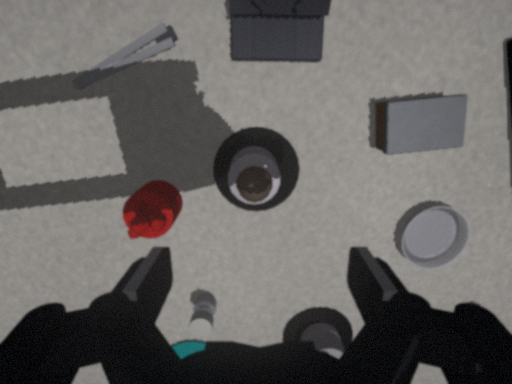

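The egg stands upright and wholly on its pad (scene crop (520,365)). The crystal is next.

```bash
python3 -m crank '{"slide":[[-0.0388,0.0146,0.0056],[-0.0388,0.0146,0.0056],[-0.0388,0.0146,0.0056],[-0.0388,0.0146,0.0056],[-0.0388,0.0146,0.0056],[-0.0388,0.0146,0.0056],[0,0,0],[0,0,0]],"twist":[0,0,0,0,0,0,0,0]}'
python3 - <<'E'
from h import *
from bench import viewer,status
st=status.sense();T=pose(st);s=viewer.snapshot("wrist");s["T"]=T;pickle.dump(s,open("w9.pkl","wb"))
im=s["img"].copy();print(tilt(T))
for h,r in((48,26),(4,48)):
    for p in proj(s,[[531+r*np.cos(a),-263+r*np.sin(a),h] for a in np.linspace(0,6.28,60)],T): cv2.circle(im,tuple(int(v) for v in p),0,(255,0,0),-1)
s["img"]=im;crop(s,180,100,360,260,4,"pics/w9.png")
E
```

```text
time: 30.8
tool_pos: [527.8, -262.0, 145.1]
tcp_rot: [179.4, -0.2, 75.6]
ft_force: [-0.6, 0.5, 0.8]
finger_gap: 85.6
(np.float64(0.6204461456496513), np.float64(0.8671821062270274))
```

View pics/w9.png

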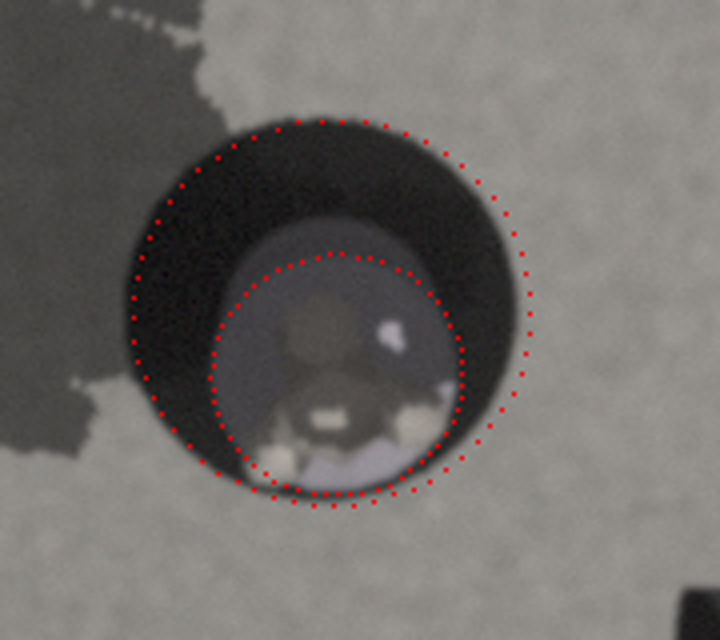

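```bash
python3 -c "
from h import *
plan([[530.5,-263,120],[530.5,-263,16]],0,36)"
```

```text
tilt [ 0.67 -0.79] yawx 75.6 pos [ 528.2 -261.2  145.8]
1 rows -> [ 530.5 -263.   120. ]
   [-0.0013, 0.0024, 0.0258]|0.000
3 rows -> [ 530.5 -263.    16. ]
   ['[-0.0001, -0.0004, 0.0347]|0.000', '[-0.0001, -0.0004, 0.0346]|0.000', '[-0.0001, -0.0004, 0.0347]|0.000']
```

```bash
python3 -m crank '{"slide":[[-0.0013,0.0024,0.0258],[0,-0.0004,0.0347],[0,-0.0004,0.0347],[0,-0.0004,0.033],[0,0,0],[0,0,0]],"twist":[0,0,0,0,0,0]}'
```

```text
time: 31.45
tool_pos: [531.5, -262.3, 19.5]
tcp_rot: [179.3, -0.1, 75.8]
ft_force: [-0.3, 0.2, 1.1]
finger_gap: 85.5
```

```bash
python3 -m crank '{"slide":[[0,0,0.003],[0,0,0]],"twist":[0,0]}'
python3 -m crank '{"slide":[[0,0,0],[0,0,0],[0,0,0],[0,0,0],[0,0,0],[0,0,0],[0,0,0]],"twist":[0,0,0,0,0,0,0]}' 1 45
python3 -c "
from h import *
plan([[520,-255,200],[400,60,430],[300,300,550],[115,540,630]])"
```

```text
time: 31.65
tool_pos: [533.5, -264.3, 18.8]
tcp_rot: [179.0, -0.0, 75.7]
ft_force: [-0.3, -0.3, 0.0]
finger_gap: 85.0
time: 32.35
tool_pos: [532.7, -264.2, 17.7]
tcp_rot: [179.1, -0.1, 75.7]
ft_force: [-0.9, 0.4, 6.4]
finger_gap: 51.2
tilt [  0.92 -11.17] yawx 75.7 pos [ 532.7 -264.2   17.7]
4 rows -> [ 520. -255.  200.]
   ['[0.0015, -0.0029, -0.0456]|0.000', '[0.0015, -0.0029, -0.0456]|0.000', '[0.0015, -0.0029, -0.0456]|0.000', '[0.0015, -0.003, -0.0457]|0.000']
9 rows -> [400.  60. 430.]
   ['[0.0306, -0.0212, -0.0259]|0.000', '[0.0306, -0.0212, -0.0259]|0.000', '[0.0306, -0.0211, -0.0259]|0.000', '[0.0307, -0.0212, -0.0259]|0.000', '[0.0306, -0.0211, -0.0258]|0.000', '[0.0307, -0.0212, -0.0259]|0.000', '[0.0306, -0.0211, -0.0258]|0.000', '[0.0307, -0.0212, -0.0259]|0.000', '[0.0306, -0.0211, -0.0258]|0.000']
6 rows -> [300. 300. 550.]
   ['[0.0347, -0.0257, -0.0204]|0.000', '[0.0346, -0.0257, -0.0204]|0.000', '[0.0347, -0.0257, -0.0204]|0.000', '[0.0346, -0.0257, -0.0204]|0.000', '[0.0347, -0.0258, -0.0204]|0.000', '[0.0346, -0.0257, -0.0203]|0.000']
7 rows -> [115. 540. 630.]
   ['[0.0267, -0.0339, -0.012]|0.000', '[0.0267, -0.0339, -0.012]|0.000', '[0.0267, -0.0339, -0.0119]|0.000', '[0.0267, -0.0339, -0.012]|0.000', '[0.0267, -0.0339, -0.0119]|0.000', '[0.0267, -0.0339, -0.012]|0.000', '[0.0267, -0.0339, -0.0119]|0.000']
```

```bash
python3 -m crank '{"slide":[[0,0,-0.03],[0.0015,-0.003,-0.046],[0.0015,-0.003,-0.046],[0.0015,-0.003,-0.046]],"twist":[0,0,0,0]}'
python3 -m crank '{"slide":[[0.0306,-0.0212,-0.0259],[0.0306,-0.0212,-0.0259],[0.0306,-0.0212,-0.0259],[0.0306,-0.0212,-0.0259],[0.0306,-0.0212,-0.0259],[0.0306,-0.0212,-0.0259],[0.0306,-0.0212,-0.0259],[0.0306,-0.0212,-0.0259]],"twist":[0,0,0,0,0,0,0,0]}'
python3 -c "
from h import *
from bench import viewer
s=viewer.snapshot('scene');cv2.imwrite('pics/s10.png',s['img'][:,:,::-1])
plan([[400,60,430],[300,300,540],[115,540,640]])"
```

```text
time: 32.75
tool_pos: [521.2, -256.4, 185.6]
tcp_rot: [179.2, -0.1, 75.7]
ft_force: [0.2, -0.3, -1.1]
finger_gap: 50.9
time: 33.55
tool_pos: [414.1, 24.0, 390.3]
tcp_rot: [179.2, -0.1, 75.7]
ft_force: [0.2, -0.5, -0.9]
finger_gap: 50.6
tilt [1.18 1.2 ] yawx 75.8 pos [413.6  28.1 395.7]
2 rows -> [400.  60. 430.]
   ['[0.0139, -0.0101, -0.0173]|0.000', '[0.0139, -0.0102, -0.0173]|0.000']
6 rows -> [300. 300. 540.]
   ['[0.0348, -0.0256, -0.0186]|0.000', '[0.0348, -0.0256, -0.0187]|0.000', '[0.0348, -0.0256, -0.0186]|0.000', '[0.0348, -0.0256, -0.0187]|0.000', '[0.0348, -0.0255, -0.0186]|0.000', '[0.0348, -0.0256, -0.0187]|0.000']
7 rows -> [115. 540. 640.]
   ['[0.0268, -0.0337, -0.0148]|0.000', '[0.0269, -0.0337, -0.0148]|0.000', '[0.0268, -0.0337, -0.0148]|0.000', '[0.0269, -0.0338, -0.0148]|0.000', '[0.0268, -0.0337, -0.0148]|0.000', '[0.0269, -0.0338, -0.0148]|0.000', '[0.0268, -0.0337, -0.0149]|0.000']
```

View pics/s10.png

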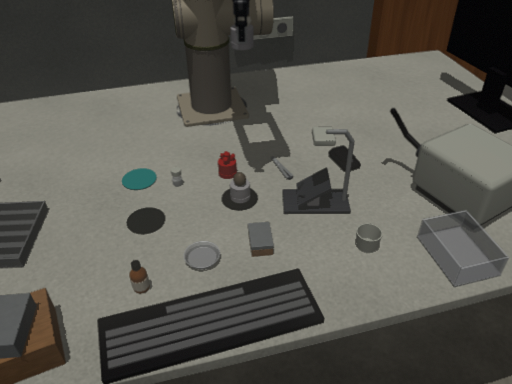

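Crystal in hand, egg standing at (240,188), other things unmoved. Continuing to the far limit to tilt.

```bash
python3 -m crank '{"slide":[[0.028,-0.02,-0.0346],[0.0348,-0.0256,-0.0187],[0.0348,-0.0256,-0.0187],[0.0348,-0.0256,-0.0187],[0.0348,-0.0256,-0.0187],[0.0348,-0.0256,-0.0187],[0.0348,-0.0256,-0.0187]],"twist":[0,0,0,0,0,0,0]}'
python3 -m crank '{"slide":[[0.0268,-0.0337,-0.0148],[0.0268,-0.0337,-0.0148],[0.0268,-0.0337,-0.0148],[0.0268,-0.0337,-0.0148],[0.0268,-0.0337,-0.0148],[0.0268,-0.0337,-0.0148],[0.0268,-0.0337,-0.0148]],"twist":[0,0,0,0,0,0,0]}'
python3 -c "
from h import *
from bench import status
s=status.sense();print(tilt(pose(s)),s['joint_pos'].round(1))"
```

```text
time: 34.3
tool_pos: [302.3, 296.9, 534.7]
tcp_rot: [179.2, -0.1, 75.7]
ft_force: [0.3, 0.4, -0.6]
finger_gap: 50.7
time: 35.0
tool_pos: [118.3, 536.9, 634.8]
tcp_rot: [179.2, -0.1, 75.7]
ft_force: [1.1, 0.4, 0.1]
finger_gap: 50.8
(np.float64(0.8423843042587266), np.float64(-9.243585091889306)) [ 72.8  14.9  33.1  -1.1 131.9  86.3]
```

```bash
python3 -m crank '{"slide":[[0.025,-0.001,-0.012],[0.02,-0.001,-0.012],[0.02,-0.001,-0.012],[0.03,-0.001,-0.025],[0.04,-0.001,-0.028]],"twist":[0,0,0,0,0]}'
python3 -c "
from h import *
from bench import status
s=status.sense();print(tilt(pose(s)),s['joint_pos'].round(1))"
```

```text
time: 35.5
tool_pos: [135.0, 609.9, 653.9]
tcp_rot: [179.3, -3.1, 75.7]
ft_force: [-1.2, -1.5, -0.8]
finger_gap: 50.9
(np.float64(3.209347846572898), np.float64(62.25401073897407)) [ 73.2  36.    1.4  -0.9 139.4  86.7]
```

```bash
python3 -m crank '{"slide":[[0.043,-0.002,-0.02],[0.043,-0.002,-0.02],[0.043,-0.002,-0.02],[0.043,-0.002,-0.02],[0.043,-0.002,-0.02],[0.043,-0.002,-0.02]],"twist":[0,0,0,0,0,0]}'
python3 -c "
from h import *
from bench import status
s=status.sense();print(tilt(pose(s)),s['joint_pos'].round(1))"
```

```text
time: 36.1
tool_pos: [150.3, 697.9, 641.2]
tcp_rot: [179.5, -13.4, 75.8]
ft_force: [-0.0, 1.0, -1.8]
finger_gap: 50.9
(np.float64(13.362614619883978), np.float64(73.67643339117849)) [ 73.7  38.2   1.3  -0.  127.2  88. ]
```

```bash
python3 -m crank '{"slide":[[0.042,-0.002,-0.026],[0.042,-0.002,-0.026],[0.042,-0.002,-0.026],[0.042,-0.002,-0.026],[0.042,-0.002,-0.026],[0.042,-0.002,-0.026],[0.042,-0.002,-0.026]],"twist":[0,0,0,0,0,0,0]}'
python3 -c "
from h import *
from bench import status
s=status.sense();print(tilt(pose(s)),s['joint_pos'].round(1))"
```

```text
time: 36.8
tool_pos: [154.1, 739.8, 702.6]
tcp_rot: [179.9, -26.6, 75.9]
ft_force: [-1.1, 0.1, -2.3]
finger_gap: 51.0
(np.float64(26.588769011678302), np.float64(75.78065734557588)) [ 73.9  35.1   1.3   0.9 117.   88.7]
```

```bash
python3 -m crank '{"slide":[[0.04,0,-0.029],[0.04,0,-0.029],[0.04,0,-0.029],[0.04,0,-0.029],[0,0,0]],"twist":[0,0,0,0,0]}'
python3 -c "
from h import *
from bench import status
s=status.sense();print(tilt(pose(s)),s['joint_pos'].round(1))"
```

```text
time: 37.3
tool_pos: [156.6, 730.8, 767.8]
tcp_rot: [-179.8, -34.4, 75.9]
ft_force: [0.1, -0.5, -0.6]
finger_gap: 51.0
(np.float64(34.43355577642507), np.float64(76.20473399550805)) [ 73.1  31.1   1.3   1.9 113.2  88.5]
```

```bash
python3 -m crank '{"slide":[[0.024,0,-0.017],[0,0,0]],"twist":[0,0]}'
python3 -c "
from h import *
plan([[180,650,680],[380,330,450],[525,50,275]])"
```

```text
time: 37.5
tool_pos: [157.0, 730.0, 775.2]
tcp_rot: [-179.8, -35.4, 75.9]
ft_force: [-0.7, -0.2, -0.3]
finger_gap: 50.7
tilt [35.36 76.27] yawx 75.9 pos [157.  730.  775.2]
3 rows -> [180. 650. 680.]
   ['[-0.0379, 0.014, 0.0119]|0.000', '[-0.0379, 0.014, 0.012]|0.000', '[-0.038, 0.014, 0.0119]|0.000']
10 rows -> [380. 330. 450.]
   ['[-0.0346, 0.0272, 0.0035]|0.000', '[-0.0346, 0.0272, 0.0035]|0.000', '[-0.0347, 0.0272, 0.0035]|0.000', '[-0.0346, 0.0272, 0.0035]|0.000', '[-0.0347, 0.0272, 0.0035]|0.000', '[-0.0346, 0.0272, 0.0035]|0.000', '[-0.0347, 0.0272, 0.0035]|0.000', '[-0.0346, 0.0272, 0.0035]|0.000', '[-0.0347, 0.0272, 0.0036]|0.000', '[-0.0346, 0.0272, 0.0035]|0.000']
8 rows -> [525.  50. 275.]
   ['[-0.0367, 0.0261, 0.0007]|0.000', '[-0.0368, 0.0261, 0.0007]|0.000', '[-0.0367, 0.0261, 0.0006]|0.000', '[-0.0368, 0.0261, 0.0007]|0.000', '[-0.0367, 0.0261, 0.0006]|0.000', '[-0.0368, 0.0261, 0.0007]|0.000', '[-0.0367, 0.0261, 0.0006]|0.000', '[-0.0368, 0.0262, 0.0007]|0.000']
```

```bash
python3 -m crank '{"slide":[[-0.038,0.014,0.012],[-0.038,0.014,0.012],[-0.038,0.014,0.012]],"twist":[0,0,0]}'
python3 -m crank '{"slide":[[-0.0346,0.0272,0.0035],[-0.0346,0.0272,0.0035],[-0.0346,0.0272,0.0035],[-0.0346,0.0272,0.0035],[-0.0346,0.0272,0.0035],[-0.0346,0.0272,0.0035],[-0.0346,0.0272,0.0035],[-0.0346,0.0272,0.0035]],"twist":[0,0,0,0,0,0,0,0]}'
python3 -c "
from h import *
plan([[380,330,450],[525,50,275]])"
```

```text
time: 37.8
tool_pos: [172.1, 692.0, 729.6]
tcp_rot: [-179.8, -35.2, 76.0]
ft_force: [0.8, 0.1, 0.5]
finger_gap: 51.0
time: 38.6
tool_pos: [332.9, 434.2, 546.9]
tcp_rot: [-179.9, -35.2, 76.0]
ft_force: [0.7, 0.1, -0.9]
finger_gap: 50.7
tilt [35.2  76.28] yawx 76.0 pos [332.9 434.2 546.9]
4 rows -> [380. 330. 450.]
   ['[-0.0323, 0.0177, 0.0068]|0.000', '[-0.0323, 0.0177, 0.0068]|0.000', '[-0.0323, 0.0178, 0.0068]|0.000', '[-0.0322, 0.0177, 0.0069]|0.000']
8 rows -> [525.  50. 275.]
   ['[-0.0368, 0.026, 0.0007]|0.000', '[-0.0368, 0.0261, 0.0008]|0.000', '[-0.0368, 0.026, 0.0007]|0.000', '[-0.0368, 0.0261, 0.0008]|0.000', '[-0.0368, 0.026, 0.0007]|0.000', '[-0.0368, 0.0261, 0.0008]|0.000', '[-0.0368, 0.026, 0.0007]|0.000', '[-0.0367, 0.0261, 0.0008]|0.000']
```

```bash
python3 -m crank '{"slide":[[-0.0323,0.0177,0.0068],[-0.0323,0.0177,0.0068],[-0.0323,0.0177,0.0068],[-0.0323,0.0177,0.0068]],"twist":[0,0,0,0]}'
python3 -m crank '{"slide":[[-0.0368,0.026,0.0007],[-0.0368,0.026,0.0007],[-0.0368,0.026,0.0007],[-0.0368,0.026,0.0007],[-0.0368,0.026,0.0007],[-0.0368,0.026,0.0007],[-0.0368,0.026,0.0007],[-0.0368,0.026,0.0007]],"twist":[0,0,0,0,0,0,0,0]}'
python3 -m crank '{"slide":[[0,0,0],[0,0,0]],"twist":[0,0]}'
python3 - <<'E'
from h import *
from bench import viewer,status
st=status.sense();T=pose(st);s=viewer.snapshot("wrist");s["T"]=T;pickle.dump(s,open("w11.pkl","wb"))
u=np.array([.247,.969,0]);n=np.array([0,0,.819])-.574*u;up=.819*u+[0,0,.574];v=np.cross(n,up)
im=s["img"].copy();S=np.array([569.5,149,52])+5*up
c=[S+a*up+b*v for a,b in((46,44),(46,-44),(-46,44),(-46,-44),(0,0))]
for p in proj(s,c,T): cv2.circle(im,tuple(int(q) for q in p),2,(255,0,0),1)
cv2.imwrite("pics/w11.png",im[:,:,::-1])
print(tilt(T)); P0=np.array([569.5,149,52]);plan([P0+120*n])
s=viewer.snapshot("scene");crop(s,210,60,390,220,4,"pics/s11.png")
E
```

```text
time: 39.0
tool_pos: [379.7, 330.1, 450.0]
tcp_rot: [-179.8, -35.2, 76.0]
ft_force: [1.3, 0.4, -2.1]
finger_gap: 50.4
time: 39.8
tool_pos: [524.5, 49.2, 275.3]
tcp_rot: [-179.9, -35.2, 76.0]
ft_force: [1.5, -0.3, -1.8]
finger_gap: 50.6
time: 40.0
tool_pos: [523.8, 50.4, 275.1]
tcp_rot: [-179.6, -35.2, 75.8]
ft_force: [-0.3, -0.2, -0.6]
finger_gap: 51.1
(np.float64(35.23316054167044), np.float64(76.457472913284))
tilt [35.23 76.33] yawx 75.9 pos [523.9  51.1 276.4]
3 rows -> [552.5  82.3 150.3]
   ['[-0.0141, 0.0069, 0.0415]|0.000', '[-0.0141, 0.0068, 0.0414]|0.000', '[-0.0142, 0.0069, 0.0415]|0.000']
```

View pics/w11.png

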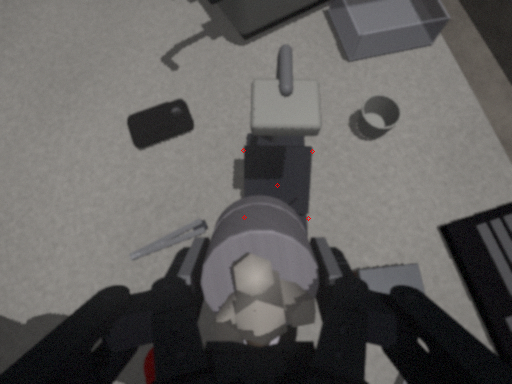

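View pics/s11.png

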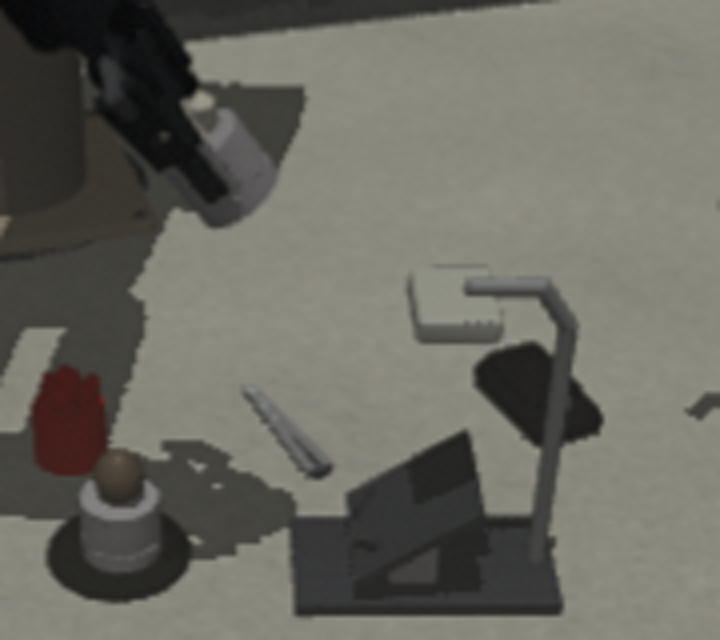

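```bash
cat >> h.py <<'E'
u_=np.array([.247,.969,0]);n_=np.array([0,0,.819])-.574*u_;up_=.819*u_+[0,0,.574];v_=np.cross(n_,up_);P0_=np.array([569.5,149,52.])
def hv():
    from bench import status
    s=status.sense();T=pose(s);d=T[:3,3]-P0_;print("h %.1f up %.1f v %.1f"%(d@n_,d@up_,d@v_),"f n/up/v",[round(float(s["ft_force"]@a),1) for a in(n_,up_,v_)],"tilt",np.round(tilt(T),1)); return T
E
python3 -c "
from h import *
plan([P0_+110*n_+5*up_,P0_+40*n_+5*up_,P0_+18*n_+5*up_])"
```

```text
tilt [35.21 76.24] yawx 76.1 pos [524.   51.5 277.2]
3 rows -> [554.9  91.8 145. ]
   ['[-0.0127, 0.0068, 0.045]|0.000', '[-0.0127, 0.0069, 0.0449]|0.000', '[-0.0128, 0.0068, 0.045]|0.000']
2 rows -> [564.8 130.7  87.6]
   [-0.0001, 0.0002, 0.035]|0.000
1 rows -> [568.  143.   69.6]
   [-0.0001, 0.0001, 0.022]|0.000
```

```bash
python3 -m crank '{"slide":[[-0.0127,0.0068,0.045],[-0.0127,0.0068,0.045],[-0.0127,0.0068,0.045],[0,0,0],[0,0,0]],"twist":[0,0,0,0,0]}'
python3 -c "
from h import *
hv();plan([P0_+110*n_+5*up_,P0_+40*n_+5*up_])"
```

```text
time: 40.6
tool_pos: [554.2, 92.9, 145.1]
tcp_rot: [-179.8, -35.2, 76.1]
ft_force: [0.1, 0.5, 0.0]
finger_gap: 50.7
h 109.6 up 5.8 v 0.9 f n/up/v [-0.3, 0.4, 0.1] tilt [35.2 76.4]
tilt [35.23 76.43] yawx 76.1 pos [554.2  92.9 145.1]
1 rows -> [554.9  91.8 145. ]
   [-0.0008, 0.0009, -0.0004]|0.000
2 rows -> [564.8 130.7  87.6]
   ['[-0.0001, 0.0003, 0.035]|0.000', '[-0.0001, 0.0002, 0.035]|0.000']
```

```bash
python3 -m crank '{"slide":[[-0.0008,0.0009,0.03],[0,0,0.03],[0,0,0.02],[0,0,0.006],[0,0,0],[0,0,0]],"twist":[0,0,0,0,0,0]}'
python3 - <<'E'
from h import *
from bench import viewer
hv()
s=viewer.snapshot("scene");crop(s,260,120,370,230,5,"pics/s12.png")
E
```

```text
time: 41.2
tool_pos: [568.8, 138.1, 76.2]
tcp_rot: [179.9, -35.2, 76.2]
ft_force: [-0.3, 0.1, -2.0]
finger_gap: 50.9
h 25.9 up 5.1 v -2.0 f n/up/v [-1.6, -1.2, 0.3] tilt [35.2 75.9]
```

View pics/s12.png

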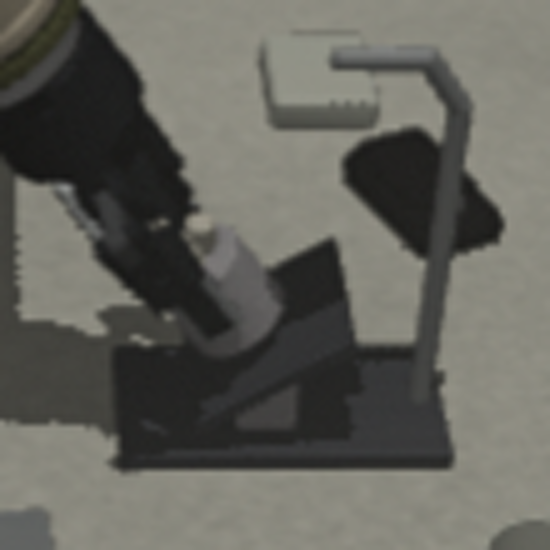

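```bash
python3 -m crank '{"slide":[[0,-0.001,0.006],[0,0,0.003],[0,0,0]],"twist":[0,0,0]}'; python3 -c "
from h import *
hv()"
python3 -m crank '{"slide":[[0,0,0.002],[0,0,0]],"twist":[0,0]}'; python3 -c "
from h import *
hv()"
```

```text
time: 41.55
tool_pos: [567.1, 144.3, 65.8]
tcp_rot: [-179.8, -35.2, 76.0]
ft_force: [-0.1, 0.4, -1.4]
finger_gap: 51.1
h 14.3 up 3.6 v 1.2 f n/up/v [-1.4, -0.5, 0.2] tilt [35.2 76.3]
time: 41.75
tool_pos: [567.6, 144.9, 65.0]
tcp_rot: [-179.8, -35.2, 76.0]
ft_force: [-6.6, -4.2, 6.2]
finger_gap: 50.7
h 13.2 up 3.8 v 0.8 f n/up/v [8.3, -1.2, 5.4] tilt [35.2 76.3]
```

```bash
python3 -m crank '{"slide":[[-0.001,0,-0.0006],[0,0,0]],"twist":[0,0]}'; python3 -c "
from h import *
hv()"
python3 -m crank '{"slide":[[-0.001,0,0],[0,0,0]],"twist":[0,0]}'; python3 -c "
from h import *
hv()"
```

```text
time: 41.95
tool_pos: [567.5, 143.9, 64.4]
tcp_rot: [-179.9, -35.2, 76.0]
ft_force: [-0.8, -1.4, 0.4]
finger_gap: 50.7
h 13.3 up 2.7 v 0.7 f n/up/v [1.2, -1.0, 0.4] tilt [35.2 76.2]
time: 42.15
tool_pos: [567.4, 143.3, 64.0]
tcp_rot: [-179.9, -35.2, 76.0]
ft_force: [0.0, -0.1, 0.4]
finger_gap: 50.9
h 13.3 up 1.9 v 0.6 f n/up/v [0.3, 0.2, -0.0] tilt [35.2 76.2]
```

```bash
python3 -m crank '{"slide":[[-0.001,0,0],[0,0,0]],"twist":[0,0]}'; python3 -c "
from h import *
hv()"
python3 -m crank '{"slide":[[-0.001,0,0],[0,0,0]],"twist":[0,0]}'; python3 -c "
from h import *
hv()"
```

```text
time: 42.35
tool_pos: [567.5, 142.8, 63.7]
tcp_rot: [-179.9, -35.3, 76.0]
ft_force: [1.9, 2.0, 1.5]
finger_gap: 50.9
h 13.4 up 1.4 v 0.4 f n/up/v [-0.2, 2.9, -1.3] tilt [35.3 76.2]
time: 42.55
tool_pos: [567.6, 142.3, 63.5]
tcp_rot: [-179.9, -35.3, 76.0]
ft_force: [3.9, 5.3, 0.7]
finger_gap: 50.5
h 13.4 up 0.9 v 0.2 f n/up/v [-3.0, 5.4, -2.5] tilt [35.3 76.2]
```

```bash
python3 -m crank '{"slide":[[0,0.0007,0.001],[0,0,0]],"twist":[0,0]}'; python3 -c "
from h import *
hv()"
```

```text
time: 42.75
tool_pos: [567.9, 142.4, 63.3]
tcp_rot: [-179.9, -35.3, 76.1]
ft_force: [-6.1, -0.4, 12.9]
finger_gap: 50.9
h 13.2 up 0.9 v -0.1 f n/up/v [11.7, 5.8, 5.8] tilt [35.3 76.3]
```

It is seated on the plate (12 N) and against the stop (6 N). Releasing.

```bash
python3 -m crank '{"slide":[[0,0,0],[0,0,0],[0,0,0],[0,0,0],[0,0,0],[0,0,0],[0,0,0]],"twist":[0,0,0,0,0,0,0]}' 0; python3 -c "
from h import *
hv()"
python3 -m crank '{"slide":[[0,0,-0.01],[0,0,-0.025],[0,0,-0.035],[0,0,-0.04],[0,0,-0.04],[0,0,0]],"twist":[0,0,0,0,0,0]}'
python3 - <<'E'
from h import *
from bench import viewer,status
s=viewer.snapshot("scene");crop(s,210,110,370,230,5,"pics/s13.png")
T=pose(status.sense());s=viewer.snapshot("wrist");s["T"]=T;pickle.dump(s,open("w13.pkl","wb"));crop(s,180,90,340,280,4,"pics/w13.png")
E
```

```text
time: 43.45
tool_pos: [567.6, 142.1, 61.8]
tcp_rot: [-179.8, -35.2, 76.0]
ft_force: [-0.6, 0.5, 0.5]
finger_gap: 85.6
h 12.2 up -0.2 v 0.1 f n/up/v [0.2, 0.6, 0.7] tilt [35.2 76.3]
time: 44.05
tool_pos: [549.9, 54.6, 190.6]
tcp_rot: [179.5, -35.1, 76.3]
ft_force: [1.3, -0.0, 0.7]
finger_gap: 85.7
```

View pics/s13.png

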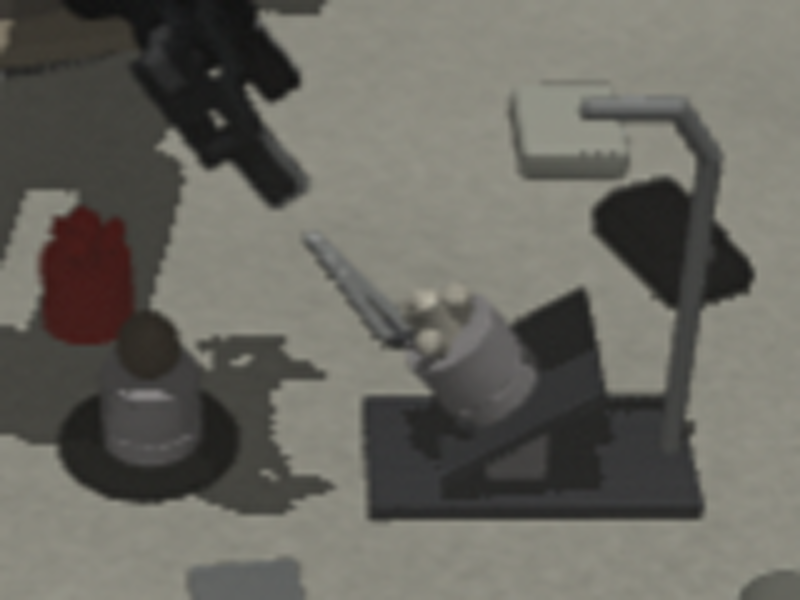

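View pics/w13.png

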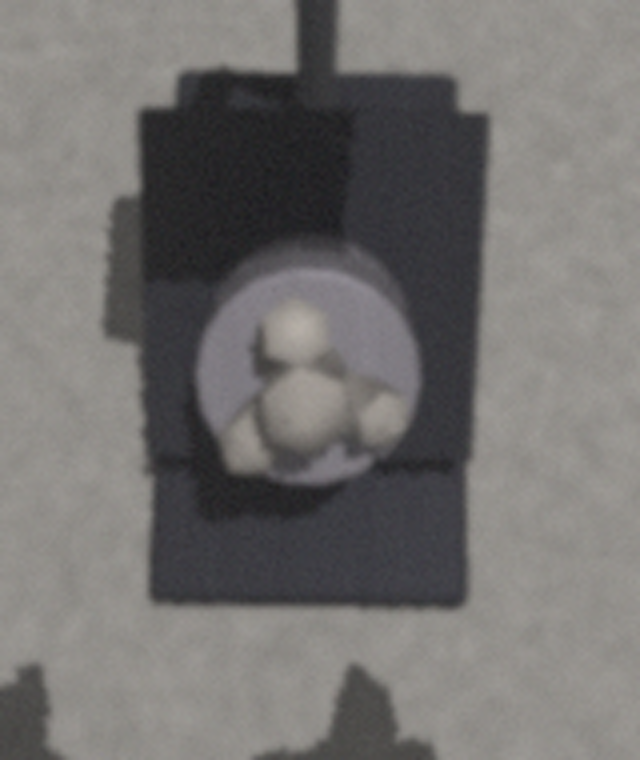

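The crystal sits flat at the stop, at the same pixels the egg puck had. One last retreat and an overview.

```bash
python3 -m crank '{"slide":[[0,0,-0.04],[-0.02,0,-0.04],[-0.03,0,-0.035],[-0.03,0,-0.03],[0,0,0]],"twist":[0,0,0,0,0]}'
python3 - <<'E'
from h import *
from bench import viewer
a=load("scene0.pkl")["img"];s=viewer.snapshot("scene")["img"]
t=viewer.snapshot("top")["img"]
cv2.imwrite("pics/end.png",s[:,:,::-1]);cv2.imwrite("pics/endt.png",t[:,:,::-1])
E
```

```text
time: 44.65
tool_pos: [510.9, -90.2, 256.4]
tcp_rot: [-179.8, -35.1, 75.8]
ft_force: [0.2, 0.4, -0.2]
finger_gap: 85.3
```

View pics/end.png

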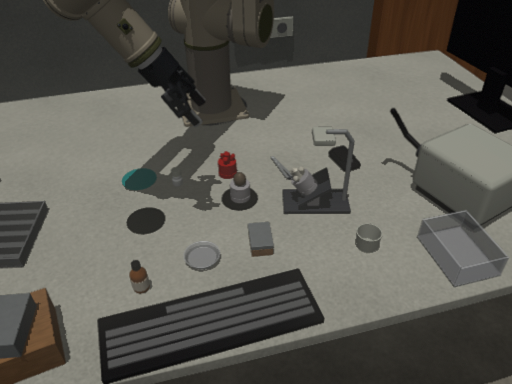

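View pics/endt.png

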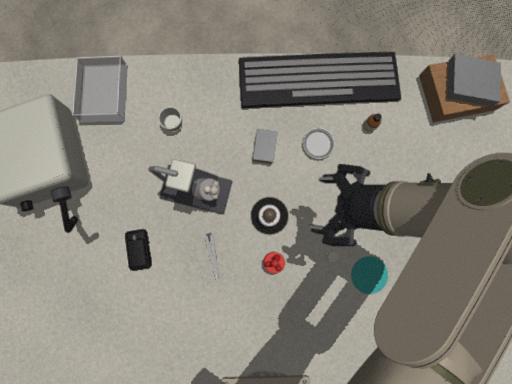

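The egg stands centred on its pad at top (269,215). The crystal is on the stand at (207,189), and the free pad is empty at scene (146,220). The other things are where they were.

```bash
python3 -c "
from bench import hand_in,status
print(status.sense()['time']);print(hand_in())"
```

```text
44.75
the job is handed in; nothing more can be done
None
```

The swap is done and handed in at 44.8 s, under the 69 s limit. The egg stands upright where the crystal was, and the crystal is on the sloping stand against the V stop.

**How it went:** I moved the crystal to the free pad, then the egg to the crystal's old pad, then the crystal to the stand. The move command cannot tilt the tool. I got the 35° tilt, and took it off again, by pushing against the arm's reach limits in free space, where it leans as far as it can.

**Last checks:**
- **Egg:** upright and wholly on its pad in both the scene and top pictures.
- **Crystal:** flat on the slope, at the same pixels the egg's puck had. Before release it pressed on the plate with about 12 N and on the stop with about 6 N. After release I judged its seating only from pictures.
- **Free pad and other objects:** the free pad is empty, and by eye nothing else has moved.

**Readings that were off or disagreed:**
- **Camera positions:** the cameras disagreed by 2–6 mm on the pads and the crystal's puck, so I used values in between.
- **Wrist force:** it read about 45 N once, when the arm stopped abruptly at full stretch. It was gone a row later with nothing near, so I took it as inertia, not contact.
- **Tool tilt:** it was about 1° off vertical when I set the egg down and when I re-gripped the crystal. I left it, and both stood upright in the pictures.

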